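# Check the bore of a bracket on the gauging slide

### The job

Check the position of the bracket's bore on the gauging slide: first load the bracket flat between the locating dowels on the carriage and let go of it, its bore on the side away from the handwheel. Then set the handwheel to zero with the play of its rack taken up: turn it clockwise (seen from above) at least two divisions (20 degrees) past the index line, come back anticlockwise to put the zero line on the index, without going back past it, and let go. Finally put the slim plug gauge with the round handle down through the bore until its collar rests on the bracket, and leave it there; leave the thick gauge, the loupe and the micrometer where they are.

Things in the scene. Friction and masses are not known exactly. Their poses are not given: they have to be found in the camera images.
- slide_bed: Gauging slide: fixed grey bed 120 mm wide (its x), 330 mm long (its y, -220 to +110 mm), 30 mm high. Origin on the worktop under the datum position of the nest; z up. The carriage slides on it along its y. The handwheel stands on a gearbox at bed (0, -170) mm, its index line on a plate at the wheel's -x side. A bush hole (13.5 mm, 25 mm deep) opens in the bed's top at point bush
- bush (a point): Mouth of the bush hole, in the bed's top face 30 mm above the worktop, at bed (0, 34) mm. Fixed to the bed and hidden under the carriage, whose plate has a clearance hole of 25 mm for the gauge
- nest (a point): Centre of the nest on the carriage's top face (46 mm above the worktop), moves with the carriage, axes parallel to the bed's. Six steel dowels with conical tips, 10 mm thick and 14 mm high, stand round it and take the bracket's foot with 1.2 mm to spare on each side. When the bracket is seated point bracket_foot coincides with this point, axes parallel
- carriage (a joint): Carriage travel along the bed's +y in m (away from the handwheel); 0 = the datum position, where a seated bracket's bore is exactly above the bush. Friction about 4 N holds it where it is. See joint handwheel, which drives it
- wheel_grip (a point): Grip point on the handwheel's vertical axis, 84 mm above the worktop, half-way across the bar grip (54 mm long along this point's x, 14 mm thick along its y, from 62 to 96 mm above the worktop, over a dark collar of 84 mm diameter whose top is at 62 mm). The point turns with the wheel; its -x points along the bar to the zero line. One division is 10 degrees
- handwheel (a joint): Handwheel angle, rad, clockwise from above positive, 0 = zero line on the index. Starts anticlockwise of zero, range -1.35 to 0.9, stays where left; turns with 0.3 N m. Drives the carriage 30 mm per rad through a rack with 6 mm (0.2 rad) of play: turning anticlockwise the carriage stands at 0.030 x angle, clockwise it lags 6 mm behind; so zero is true only when reached anticlockwise
- bracket_foot (a point): Centre of the underside of the bracket (loose, aluminium, 0.38 kg): foot 60 x 100 x 18 mm (x, y, z) with one vertical bore of 12.5 mm at (0, 34) mm, and a lug to hold it by, 20 x 40 mm in plan (x, y), at (0, -10) mm, rising from 18 to 54 mm above the underside. At the start it lies flat on the worktop
- bracket_lug (a point): Grip point in the bracket's lug, 42 mm above the bracket's underside, at (0, -10) mm from bracket_foot; the lug is 20 mm thick along x and 40 mm long along y and its top is 12 mm higher. Axes as the bracket's
- gauge_stand: Fixed stand, 60 x 150 mm (x, y), its top plate 80 mm above the worktop with two holes of 17.5 mm at (0, -36) and (0, 36) mm, a plug gauge hanging by its collar in each. Origin on the worktop under its centre. Which gauge hangs in which hole changes. The handles' tops are 155 mm above the worktop
- slim_gauge_handle (a point): Middle of the handle of the slim plug gauge (loose, 0.12 kg, hangs upright in the stand): round ringed steel handle, 18 mm diameter; the point is 104 mm above the gauge's tip, the handle runs from 61 to 130 mm above the tip
- slim_gauge_tip (a point): Lower tip of the slim plug gauge. Its shank is 10 mm in diameter and 55 mm long with a tapered tip (6 mm long, 7 mm diameter at the end), then comes a collar of 26 mm diameter, 6 mm thick. With the collar on the bracket the tip is 21 mm below point bush
- thick_gauge_handle (a point): Middle of the handle of the thick plug gauge: dark hexagonal handle about 23 mm thick, shank 14 mm, otherwise as the slim one. It does not fit the bore
- loupe_mid (a point): Middle of a black loupe, 38 mm in diameter and 43 mm high, standing on the worktop (a bystander)
- micrometer_mid (a point): Middle of a micrometer, 52 x 124 x 17 mm, lying at the front of the worktop (a bystander)
Not all that is in view belongs to the job. What is shaped like the part that bears slim_gauge_handle but yellow is not meant.

How it is judged:
By the outcome, as a careful person would: the job done as asked, in the order asked, and still so for the second after the job is handed in, with the robot touching nothing.
It also fails if it takes over 72 s, if anything falls off the work surface, if the arm or the gripper's body presses on something with over 40 N, if the wrist force passes 120 N, or if a joint passes its speed limit or range.

### The arm

A 6-joint arm with a two-finger parallel gripper is mounted at the origin on a cart in front of the work surface, level with it; the furniture and walls round the work are solid. World frame = base frame: x ahead of the robot, y to its left, z up, the work surface at z = 0. Lengths are in mm, angles in rad, forces in N, time in s.
With the tool pointing down it reaches from about 350 to 725 mm from the base axis. Payload 6 kg.
Tool frame: the origin (TCP) lies between the finger pads; the fingertips stand 11 mm ahead of it and the grasp point (between the pads) lies 8 mm behind it; y points along the fingers, z is the direction in which the jaws open and shut, and the axes are right-handed (so a half turn about y gives the same grasp; the last joint's range is limited). The gripper opens to 85 mm and grips with 20 to 120 N. Pads are 22 mm wide; open, the fingers measure 114 mm over their backs; the gripper's body (76 mm by 85 mm) begins 54 mm behind the grasp point. The pads swing forward as they close: fully open they stand 13 mm farther back than shut.
Start: joints at [-0.833, 0.04, 0.085, 0, -1.615, -0.334], TCP at [235.756, -551.719, 242.261] pointing down, gripper open.
Joint ranges: [-2.56, 2.56], [-1.29, 2.01], [-1.08, 1.49], [-3.29, 1.98], [-2.81, -0.18], [-2.99, 2.99]. Speed limits (rad/s): [2.57, 2.57, 3.01, 3.14, 3.14, 3.14].

### API

Orientations are given as a unit quaternion [x, y, z, w].
In Python, from plant import state, eyes, finish_job gives the robot as it stands.
- The arm moves only by the tool servo_tool, never from a script. Its argument "targets" is a list that holds one entry, the list of rows, each a list of 7 numbers: the shift along the tool's x, y, z in cm, then the turn, a rotation vector about the tool's x, y, z in degrees, then the finger opening in cm, from 0 to 8.54. In form: [[[x, y, z, rx, ry, rz, hand], ...]]. A call has 1 to 5 rows; each row shifts and turns the commanded pose from where the row before left it, along the tool's axes as they then stand; what a row does not reach is not made up. A row lasts 1/8 s, in which the tool goes at most 62.5 mm and 10.7 degrees, less where a joint would pass 70% of its speed; a pose out of reach is approached as far as the arm can. A call with a gripper value outside its range is refused whole. The fingers move at their own pace and stop on an object; "grip_force" is the grip in N (left out, the last holds). Time passes only in rows, so rows that do not move let the fingers close. It gives the time, the measured TCP pose, the force and the opening at its end, in the units of the state.
- state(): the state, without advancing time (a new reading comes with each control period).
- eyes.get_image(name): name is "side" or "top" or "wrist"; returns (picture, depth): 400x640x3 uint8, red, green, blue; 400x640 float32, mm along the optical axis (not along the pixel's ray), 0 where there is no reading.
- eyes.camera_params(name): a dict with "fov_y" (degrees; the focal length in pixels is half the picture's height over the tangent of half this angle, whatever the lens; pixels are square), "cx", "cy" (the principal point, pixels), "origin" and "rotation" of the camera in the world; the wrist camera has in their place "hand_eye" (4x4, takes a point from camera to tool coordinates, whose origin is the TCP and whose axes are the tool frame's). Camera axes: x right, y up, looking along -z (the intrinsics and any distortion apply to the point x, -y, -z); pixel columns grow to the right and rows downward; lengths in mm; the calibration is good to about 2 mm. A picture is of the moment at which its call begins: read the wrist's pose just before it. camera_params takes no time and is no camera call.
- finish_job(): hands the job in, once; it reports no verdict.
The state is a dict: "time_s": time; "joints": joint angles; "qd": joint speeds; "joint_efforts": joint torques, N m; "eef_pos": TCP position; "ee_rot": TCP orientation; "wrist_force": force on the tool from outside, world axes, zero at the start; "wrist_torque": the same for the moment, N m; "opening": finger opening in mm.
Only numpy, scipy, OpenCV 4.12 (cv2) and the standard library are available. Lean on these libraries where they do the work, as an engineer would, in place of code of your own. Each camera call takes 0.05 s, during which the arm holds its last target. There are 200 camera calls.

## Working session

There is one attempt and no reset: what is moved stays moved. The work goes in short steps, Python scripts to look and compute and a tool call to move; the robot and the scene stay as the last step left them, time stands still between calls to the robot, and variables do not carry over. Pictures are saved under pics/ and viewed, about 8 in all and at most 12, crops included, and the job is handed in when it is done.

Besides the shell and the picture viewer there is one more tool, called after "Call:" by a JSON object that holds its "api" and its "payload", one argument or row to a line. servo_tool: Moves the arm, as the interface text tells. Its arguments: {"type":"object","properties":{"targets":{"type":"array"},"grip_force":{"type":"number"}},"required":["targets"]}

```bash
ls; mkdir -p pics
cat > h.py <<'E'
import numpy as np, cv2
from plant import state, eyes, finish_job
from scipy.spatial.transform import Rotation as R
def cam(name):
    p=eyes.camera_params(name)
    return p
def grab(name,fn=None):
    s=state(); im,d=eyes.get_image(name)
    p=dict(eyes.camera_params(name))
    if 'hand_eye' in p:
        T=np.eye(4);T[:3,:3]=R.from_quat(s['ee_rot']).as_matrix();T[:3,3]=s['eef_pos']
        T=T@np.array(p['hand_eye']); p['origin']=T[:3,3];p['rotation']=T[:3,:3]
    if fn: cv2.imwrite('pics/'+fn,im[:,:,::-1])
    return im,d,p
E
python3 - <<'E'
from h import *
for n in('side','top','wrist'):
    print(n,eyes.camera_params(n))
print(state())
a,_,_=grab('top','top0.png');b,_,_=grab('side','side0.png')
E
```

```text
pics
side {'fov_y': 54.06803927004101, 'cx': 321.55901361986537, 'cy': 199.41776654709508, 'origin': array([-61.62235261, 837.345536  , 463.67833623]), 'rotation': array([-0.17128683,  0.53430566,  0.79046758, -0.24564054])}
top {'fov_y': 50.594506081369715, 'cx': 316.61033732047866, 'cy': 202.498314992998, 'origin': array([ 286.80674838,   84.38707884, 1256.00890717]), 'rotation': array([ 0.05333308, -0.04814033, -0.70187741,  0.70866508])}
wrist {'fov_y': 61.68758861209484, 'cx': 323.31692709015056, 'cy': 198.94786924952757, 'hand_eye': array([[-6.69504487e-04, -9.56913242e-01, -2.90373207e-01,
        -7.31796167e+01],
       [-4.23853344e-04,  2.90373517e-01, -9.56913288e-01,
        -1.31538875e+02],
       [ 9.99999686e-01, -5.17582085e-04, -5.99997250e-04,
        -7.59973671e-01],
       [ 0.00000000e+00,  0.00000000e+00,  0.00000000e+00,
         1.00000000e+00]])}
{'time_s': 0.0, 'joints': array([-8.33322462e-01,  4.08263988e-02,  8.38028252e-02, -4.63942693e-04,
       -1.61549267e+00, -3.33705543e-01]), 'qd': array([-0.00037492, -0.00120737,  0.00053568,  0.00032629,  0.00123364,
        0.00068087]), 'joint_efforts': array([ 1.33303542e-04, -3.68201280e+01,  3.47411549e+01,  6.93231449e+00,
       -5.47342905e-03,  2.36813167e-05]), 'eef_pos': array([ 235.69157896, -551.43498187,  241.26613038]), 'ee_rot': array([-0.69213753, -0.1416235 ,  0.14196232,  0.69335065]), 'wrist_force': array([ 0.72247127, -0.30327053,  0.10976211]), 'wrist_torque': array([-0.01272353, -0.01742745,  0.00197033]), 'opening': 85.22175232448754}
```

View pics/top0.png

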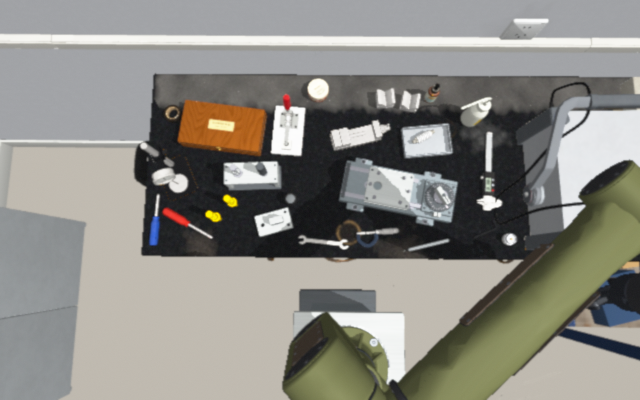

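View pics/side0.png

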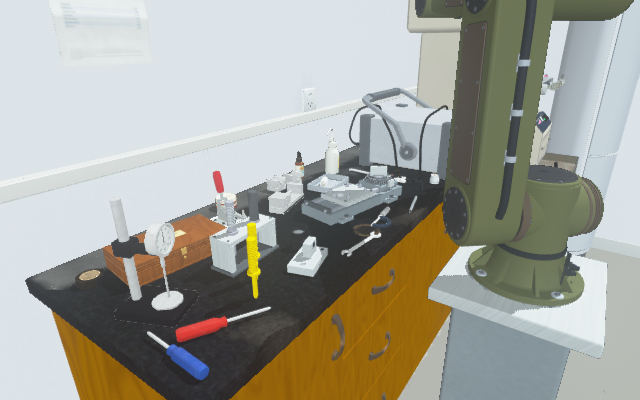

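```bash
cat >> h.py <<'E'
def RC(p):
    r=np.array(p['rotation']); return R.from_quat(r).as_matrix() if r.shape==(4,) else r
def rays(p,uv):
    uv=np.atleast_2d(np.array(uv,float)); f=200/np.tan(np.radians(p['fov_y']/2))
    d=np.c_[(uv[:,0]-p['cx'])/f,-(uv[:,1]-p['cy'])/f,-np.ones(len(uv))]
    return d@RC(p).T
def onz(p,uv,z):
    d=rays(p,uv); o=np.array(p['origin']); return o+d*((z-o[2])/d[:,2])[:,None]
def cloud(p,d):
    v,u=np.mgrid[:400,:640]; r=rays(p,np.c_[u.ravel(),v.ravel()])
    X=np.array(p['origin'])+r*d.reshape(-1,1); X[d.ravel()==0]=np.nan
    return X.reshape(400,640,3)
E
python3 - <<'E'
from h import *
im,d,p=grab('top')
c=cv2.resize(im[135:255,195:465],None,fx=2.9,fy=2.9,interpolation=cv2.INTER_CUBIC)
cv2.imwrite('pics/c1.png',c[:,:,::-1])
X=cloud(p,d)
for n,(u,v) in dict(table=(320,215),bedL=(345,205),plate=(385,190),wheel=(435,195),brk=(283,213),stand=(240,180)).items(): print(n,X[v,u].round(1))
Z=X[:,:,2]
def rect(n,sl,z0,z1):
    m=np.zeros((400,640),np.uint8); v0,v1,u0,u1=sl; m[v0:v1,u0:u1]=((Z>z0)&(Z<z1))[v0:v1,u0:u1]
    cs,_=cv2.findContours(m,0,2); c=max(cs,key=cv2.contourArea); 
    pts=X[m>0]; P=pts[:,:2].astype(np.float32); print(n,len(P),cv2.minAreaRect(P),'z',np.median(pts[:,2]))
rect('bracket foot',(200,245,245,300),10,26)
rect('lug',(200,245,245,300),45,62)
rect('stand',(150,200,215,290),72,88)
rect('bed',(150,230,330,470),22,36)
rect('carr',(150,230,330,470),41,50)
rect('dow',(150,230,330,420),55,64)
rect('wheelbar',(150,230,415,470),90,104)
E
```

```text
table [430.3  84.1   3.9]
bedL [461.4   9.5   1.6]
plate [ 499.9 -103.4   47.8]
wheel [ 482.4 -240.6   72.4]
brk [433.9 193.3  16.1]
stand [518.7 311.   83.1]
bracket foot 601 ((419.9990234375, 208.74530029296875), (76.03581237792969, 131.68557739257812), 16.144113540649414) z 18.153111454804275
lug 103 ((432.0970458984375, 193.67938232421875), (34.23904037475586, 95.12379455566406), 50.11408233642578) z 53.272124400216626
stand 930 ((520.1232299804688, 282.6086120605469), (105.06620025634766, 150.3188018798828), 3.2657947540283203) z 80.06810381829223
bed 1746 ((518.0964965820312, -143.6019744873047), (343.9742431640625, 208.49722290039062), 89.63351440429688) z 30.129696664931657
carr 1801 ((501.769775390625, -141.78341674804688), (322.4156188964844, 108.97016906738281), 78.38763427734375) z 45.94439727324084
dow 39 ((507.5424499511719, -113.03710174560547), (116.42557525634766, 80.4610366821289), 79.28937530517578) z 56.73281761991598
wheelbar 98 ((479.58624267578125, -256.1641540527344), (53.321693420410156, 13.958367347717285), 32.15284729003906) z 95.82982023779562
```

View pics/c1.png

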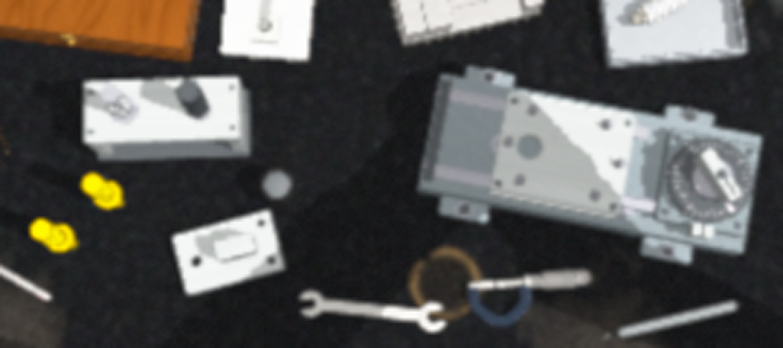

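```bash
cat >> h.py <<'E'
def axes(s=None):
    s=s or state(); return R.from_quat(s['ee_rot']).as_matrix()
def plan(pos,zdir,n=None,s=None,Rm=None,p0=None):
    """rows to bring TCP to pos, tool y down, tool z along zdir (xy, either sign: nearest)"""
    s=state(); M=axes(s) if Rm is None else Rm; p=np.array(s['eef_pos']) if p0 is None else np.array(p0)
    z=np.array([*zdir[:2],0]);z/=np.linalg.norm(z)
    if z@M[:,2]<0: z=-z
    y=np.array([0,0,-1.]); T=np.c_[np.cross(y,z),y,z]
    rv=np.degrees(R.from_matrix(M.T@T).as_rotvec()); dp=np.array(pos)-p
    n=n or int(np.ceil(max(np.linalg.norm(dp)/62,np.linalg.norm(rv)/10.5,1)))
    print('dp world',dp.round(1),'rv',rv.round(2),'n',n)
    for i in range(n):
        Mi=M@R.from_rotvec(np.radians(rv)*i/n).as_matrix()
        print((Mi.T@dp/n/10).round(2).tolist()+(rv/n).round(2).tolist())
    return T
E
python3 - <<'E'
from h import *
im,d,p=grab('top')
C=lambda u,v:(195+u/2.9,135+v/2.9)
bed=onz(p,[C(420,190),C(437,75),C(760,132),C(745,252)],30)
print(bed.round(1))
print('bracket corners',onz(p,[C(185,294),C(173,236),C(268,210),C(284,268)],18).round(1),'bore',onz(p,C(196,262),18).round(1),'lugtop',onz(p,C(234,246),54).round(1))
print('stand',onz(p,[C(84,82),C(240,76),C(240,138),C(84,145)],80).round(1))
print('bar ends',onz(p,[C(710,158),C(735,195)],96).round(1))
print('loupe',onz(p,C(277,184),43).round(1))
print(axes().round(3), state()['eef_pos'])
g=cv2.cvtColor(im,cv2.COLOR_RGB2GRAY);m=np.zeros_like(g);m[200:245,245:300]=(g[200:245,245:300]>110)
cs,_=cv2.findContours(m,0,2);c=max(cs,key=cv2.contourArea)[:,0]
print('bracket contour rect',cv2.minAreaRect(onz(p,c,16)[:,:2].astype(np.float32)))
E
```

```text
[[ 470.6   26.4   30. ]
 [ 589.7    9.3   30. ]
 [ 533.2 -318.4   30. ]
 [ 410.8 -298.9   30. ]]
bracket corners [[364.1 262.5  18. ]
 [422.8 276.5  18. ]
 [450.4 180.5  18. ]
 [391.4 163.1  18. ]] bore [[396.6 252.3  18. ]] lugtop [[409.5 210.4  54. ]]
stand [[567.4 359.1  80. ]
 [574.7 205.8  80. ]
 [512.8 204.4  80. ]
 [504.5 356.5  80. ]]
bar ends [[ 494.2 -248.    96. ]
 [ 458.6 -270.7   96. ]]
loupe [[473.4 170.   43. ]]
[[ 0.92  -0.001 -0.393]
 [ 0.393  0.001  0.92 ]
 [-0.    -1.     0.001]] [ 235.74631262 -551.54337947  241.67207194]
bracket contour rect ((408.13580322265625, 221.32643127441406), (64.69892120361328, 104.76557922363281), 15.761042594909668)
```

Run:
```python
from h import *
plan([490,-190,300],[-0.985,0.17],n=9)
```

```text
dp world [254.3 361.5  58.3] rv [-6.000e-02 -5.707e+01  3.000e-02] n 9
[4.18, -0.65, 2.58, -0.01, -6.34, 0.0]
[4.44, -0.65, 2.11, -0.01, -6.34, 0.0]
[4.64, -0.65, 1.6, -0.01, -6.34, 0.0]
[4.79, -0.65, 1.08, -0.01, -6.34, 0.0]
[4.88, -0.65, 0.55, -0.01, -6.34, 0.0]
[4.91, -0.65, 0.0, -0.01, -6.34, 0.0]
[4.88, -0.65, -0.54, -0.01, -6.34, 0.0]
[4.79, -0.65, -1.07, -0.01, -6.34, 0.0]
[4.64, -0.65, -1.6, -0.01, -6.34, 0.0]
```

Call:
{"api": "servo_tool", "payload": {
  "targets": [
    [[4.2,-0.65,2.6,0,-6.3,0,8.5],[4.4,-0.65,2.1,0,-6.3,0,8.5],[4.6,-0.65,1.6,0,-6.3,0,8.5],[4.8,-0.65,1.1,0,-6.3,0,8.5],[4.9,-0.65,0.55,0,-6.3,0,8.5]]
  ]
}}

```text
time_s: 0.82
eef_pos: [377.5, -349.5, 274.9]
ee_rot: [-0.628, -0.326, 0.326, 0.628]
wrist_force: [-0.1, -0.4, 0.3]
opening: 84.8
```

Call:
{"api": "servo_tool", "payload": {
  "targets": [
    [[4.9,-0.65,0,0,-6.3,0,8.5],[4.9,-0.65,-0.55,0,-6.3,0,8.5],[4.8,-0.65,-1.1,0,-6.3,0,8.5],[4.6,-0.65,-1.6,0,-6.3,0,8.5],[0,0,0,0,0,0,8.5]]
  ]
}}

```text
time_s: 1.45
eef_pos: [492.3, -188.9, 300.4]
ee_rot: [-0.541, -0.455, 0.455, 0.542]
wrist_force: [-0.6, -1.3, -0.6]
opening: 85.1
```

Run:
```python
from h import *
im,d,p=grab('wrist','w1.png')
np.savez('w1.npz',im=im,d=d,o=p['origin'],r=RC(p))
X=cloud(p,d)
print(state()['eef_pos'],state()['time_s'],state()['joints'])
```

```text
[ 491.55774779 -190.1024376   300.4071126 ] 1.5 [ 1.28970969e-02 -1.38651419e-01  1.84832767e-02 -2.22772184e-04
 -1.72876207e+00 -1.88095245e-01]
```

View pics/w1.png

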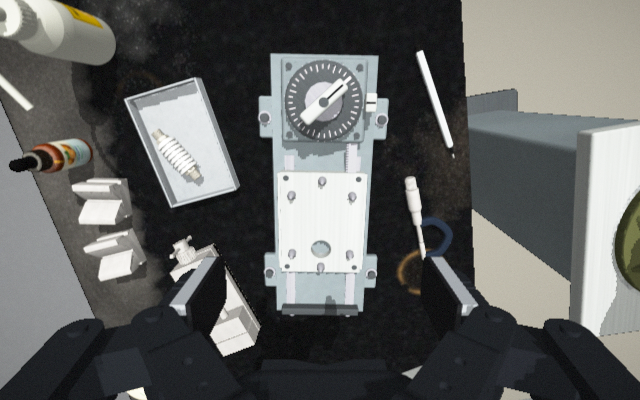

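Run:
```python
from h import *
im,d,p=grab('wrist')
X=cloud(p,d)
print('plate z',X[220,330],'table',X[130,420],'bed',X[290,320])
tips=np.array([(322,182),(292,195),(351,196),(291,255),(351,255),(320,268)])
g=cv2.cvtColor(im,cv2.COLOR_RGB2GRAY)
W=onz(p,tips,60);print(W.round(1))
print('endmid',W[[0,5]].mean(0).round(1),np.linalg.norm(W[0]-W[5]),'sidemid',W[1:5].mean(0).round(1), 'widths',np.linalg.norm(W[1]-W[2]),np.linalg.norm(W[1]-W[3]))
v=W[5]-W[0]; print('yaw',np.degrees(np.arctan2(v[1],v[0]))-90, 'yaw sides',[np.degrees(np.arctan2(*(b-a)[[1,0]]))-90 for a,b in((W[1],W[3]),(W[2],W[4]))])
print('hole',onz(p,(321,249),46).round(1))
bar=onz(p,[(306,120),(346,86)],96);print('bar',bar.round(1),bar.mean(0))
print('wheel ctr dial',onz(p,(323,98),62).round(1))
c=im[45:300,250:400];cv2.imwrite('pics/c2.png',cv2.resize(c,None,fx=2.35,fy=2.35,interpolation=cv2.INTER_CUBIC)[:,:,::-1])
Z=X[:,:,2]
m=((Z>88)&(Z<104));m[:60]=0;m[145:]=0;m[:,:280]=0;m[:,370:]=0
print('bar depth',cv2.minAreaRect(X[m][:,:2].astype(np.float32)),np.median(Z[m]))
```

```text
plate z [ 496.44804049 -119.79684746   45.92266876] table [ 3.65540174e+02 -2.02794637e+02 -9.29293678e-02] bed [527.82313393 -15.20912323  29.12063624]
[[ 497.1 -172.2   60. ]
 [ 533.9 -163.    60. ]
 [ 466.9 -150.    60. ]
 [ 550.4  -88.4   60. ]
 [ 478.2  -75.6   60. ]
 [ 518.7  -64.8   60. ]]
endmid [ 507.9 -118.5   60. ] 109.61979834941592 sidemid [ 507.4 -119.3   60. ] widths 68.26955298563456 76.46149362659968
yaw -11.357582697397902 yaw sides [np.float64(-12.469536425528716), np.float64(-8.622231747633762)]
hole [[514.2 -83.4  46. ]]
bar [[ 499.9 -245.2   96. ]
 [ 456.5 -269.6   96. ]] [ 478.19874164 -257.4163401    96.        ]
wheel ctr dial [[ 480.  -262.6   62. ]]
bar depth ((481.4556579589844, -257.8074645996094), (53.75547409057617, 13.961969375610352), 31.511104583740234) 95.57721024563301
```

View pics/c2.png

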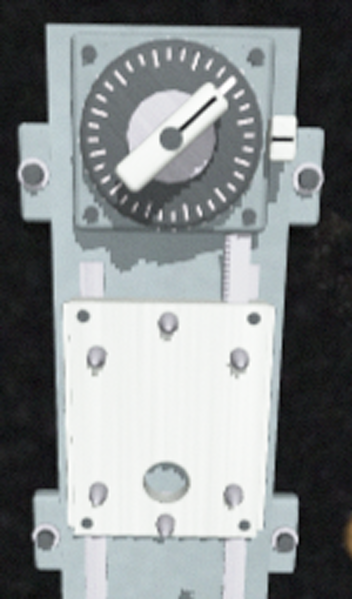

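Run:
```python
from h import *
z=np.load('w1.npz');im,d=z['im'],z['d'];p=dict(eyes.camera_params('wrist'),origin=z['o'],rotation=z['r'])
X=cloud(p,d);Z=X[:,:,2]
g=im.min(2); m=np.zeros_like(g); m[165:285,265:380]=(g>205)[165:285,265:380]
cs,_=cv2.findContours(m,0,1);c=max(cs,key=cv2.contourArea)[:,0]
h=cv2.convexHull(c)[:,0]; P=onz(p,h,46)[:,:2].astype(np.float32); r=cv2.minAreaRect(P); print('plate',r)
# edges of plate by lines: left/right
ys=range(185,262,3); L=[];Rr=[]
for v in ys:
    u=np.where(m[v]>0)[0]; L.append((u.min()-.5,v));Rr.append((u.max()+.5,v))
for q in(L,Rr):
    w=onz(p,q,46)[:,:2].astype(np.float32); vx,vy,x0,y0=cv2.fitLine(w,cv2.DIST_HUBER,0,.01,.01).ravel(); s=np.sign(vy); print('edge yaw',np.degrees(np.arctan2(s*vy,s*vx))-90,x0,y0)
# hole
k=(g<190).astype(np.uint8); k[:,:300]=0;k[:,342:]=0;k[:236]=0;k[262:]=0
cs,_=cv2.findContours(k,0,1);c=max(cs,key=cv2.contourArea); e=cv2.fitEllipse(onz(p,c[:,0],46)[:,:2].astype(np.float32));print('hole',e)
for u,v in [(321,187),(291,199),(351,199),(291,259),(350,259),(320,273)]:
    S=X[v-12:v+8,u-9:u+9].reshape(-1,3); t=S[(S[:,2]>56)&(S[:,2]<63)]; print(len(t),np.median(t,0).round(1))
```

```text
plate ((509.70233154296875, -110.26856231689453), (158.88999938964844, 106.38595581054688), 79.21198272705078)
edge yaw -11.088791 560.8384 -125.62779
edge yaw -10.829811 454.24347 -116.99526
hole ((514.9744262695312, -83.31697845458984), (21.083101272583008, 24.704017639160156), 76.59320068359375)
25 [ 497.9 -170.9   58.4]
22 [ 536.8 -160.3   59. ]
25 [ 466.5 -147.    57.8]
22 [551.1 -86.   58.1]
22 [480.2 -72.3  57.9]
23 [519.3 -60.9  57.9]
```

Run:
```python
from h import *
plan([410,205,180],[-0.964,-0.264],n=8)
```

```text
dp world [ -81.1  396.  -120.5] rv [ -0.04 -25.45   0.  ] n 8
[4.69, 1.51, 1.87, -0.0, -3.18, 0.0]
[4.79, 1.51, 1.6, -0.0, -3.18, 0.0]
[4.87, 1.51, 1.34, -0.0, -3.18, 0.0]
[4.94, 1.51, 1.06, -0.0, -3.18, 0.0]
[4.99, 1.51, 0.79, -0.0, -3.18, 0.0]
[5.03, 1.51, 0.51, -0.0, -3.18, 0.0]
[5.05, 1.51, 0.23, -0.0, -3.18, 0.0]
[5.05, 1.51, -0.05, -0.0, -3.18, 0.0]
```

Call:
{"api": "servo_tool", "payload": {
  "targets": [
    [[4.7,1.5,1.9,0,-3.2,0,6.0],[4.8,1.5,1.6,0,-3.2,0,6.0],[4.9,1.5,1.3,0,-3.2,0,6.0],[4.9,1.5,1.1,0,-3.2,0,6.0],[5.0,1.5,0.8,0,-3.2,0,6.0]]
  ]
}}

```text
time_s: 2.17
eef_pos: [439.3, 56.6, 225.5]
ee_rot: [0.474, 0.525, -0.524, -0.474]
wrist_force: [1.0, 0.7, -0.2]
opening: 59.6
```

Call:
{"api": "servo_tool", "payload": {
  "targets": [
    [[5.0,1.5,0.5,0,-3.2,0,6.0],[5.0,1.5,0.2,0,-3.2,0,6.0],[5.0,1.5,0,0,-3.2,0,6.0],[0,0,0,0,0,0,6.0]]
  ]
}}

```text
time_s: 2.68
eef_pos: [408.4, 204.4, 179.1]
ee_rot: [-0.427, -0.562, 0.564, 0.428]
wrist_force: [0.1, -0.2, 0.3]
opening: 60.1
```

Run:
```python
from h import *
im,d,p=grab('wrist','w2.png')
np.savez('w2.npz',im=im,d=d,o=p['origin'],r=RC(p))
X=cloud(p,d);Z=X[:,:,2]
s=state();print(s['eef_pos'],s['time_s'],s['opening'])
pe=np.linalg.norm(X[:,:,:2]-np.array([410,215]),axis=2)<80
for n,a,b in(('foot',14,22),('lug',50,58)):
    m=(pe&(Z>a)&(Z<b)).astype(np.uint8); m=cv2.morphologyEx(m,cv2.MORPH_OPEN,np.ones((3,3)))
    P=X[m>0]; print(n,len(P),cv2.minAreaRect(P[:,:2].astype(np.float32)),np.median(P[:,2]))
g=im.min(2);m=((g>150)&pe&(Z>8)).astype(np.uint8)
```

```text
[409.11482086 203.38889802 180.14425343] 2.725 59.705412365187605
foot 5444 ((409.3025207519531, 221.0359649658203), (60.111228942871094, 100.4255142211914), 16.081636428833008) 17.91814996332471
lug 1158 ((412.10223388671875, 210.68704223632812), (20.411792755126953, 38.73088836669922), 15.597183227539062) 53.65565251060022
```

View pics/w2.png

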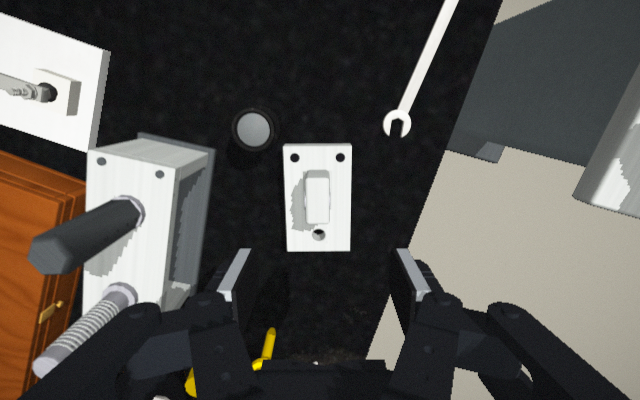

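Run:
```python
from h import *
plan([412,211,35],[-np.cos(np.radians(16)),-np.sin(np.radians(16))],n=4)
```

```text
dp world [   2.9    7.6 -145.1] rv [-0.07 -0.53 -0.05] n 4
[0.17, 3.63, -0.12, -0.02, -0.13, -0.01]
[0.17, 3.63, -0.12, -0.02, -0.13, -0.01]
[0.17, 3.63, -0.12, -0.02, -0.13, -0.01]
[0.16, 3.63, -0.12, -0.02, -0.13, -0.01]
```

Call:
{"api": "servo_tool", "payload": {
  "targets": [
    [[0.3,4,-0.25,0,-0.5,0,6.0],[0.35,4,-0.25,0,0,0,6.0],[0,3.5,0,0,0,0,6.0],[0,2,0,0,0,0,6.0],[0,1.0,0,0,0,0,6.0]]
  ]
}}

```text
time_s: 3.35
eef_pos: [412.9, 209.5, 35.3]
ee_rot: [-0.427, -0.564, 0.564, 0.427]
wrist_force: [0.1, -0.5, -0.2]
opening: 60.1
```

Call:
{"api": "servo_tool", "payload": {
  "targets": [
    [[0,0,0,0,0,0,1.5],[0,0,0,0,0,0,1.0],[0,0,0,0,0,0,1.0],[0,0,0,0,0,0,1.0],[0,0,0,0,0,0,1.0]]
  ],
  "grip_force": 60
}}

```text
time_s: 3.98
eef_pos: [413.2, 211.5, 37.2]
ee_rot: [0.426, 0.565, -0.564, -0.425]
wrist_force: [-0.0, -1.7, 6.2]
opening: 19.5
```

Call:
{"api": "servo_tool", "payload": {
  "targets": [
    [[0,-3,0,0,0,0,1.0],[0,-4,0,0,0,0,1.0],[0,-3.5,0,0,0,0,1.0],[0,0,0,0,0,0,1.0]]
  ]
}}

```text
time_s: 4.47
eef_pos: [413.2, 212.1, 143.0]
ee_rot: [0.426, 0.566, -0.563, -0.426]
wrist_force: [1.0, 0.4, -4.5]
opening: 19.4
```

Run:
```python
from h import *
s=state();print(s['eef_pos'],s['time_s'],s['opening'],s['wrist_force'],s['wrist_torque'])
a=np.radians(-10.9);plan([506.7,-125.5,128],[-np.cos(a),-np.sin(a)],n=8)
```

```text
[413.20120876 212.11631786 142.97086736] 4.475 19.444427195588645 [ 1.01822282  0.37309802 -4.45434472] [ 0.04589027  0.02022935 -0.02325419]
dp world [  93.5 -337.6  -15. ] rv [ 0.16 26.85  0.19] n 8
[-4.38, 0.18, 0.04, 0.02, 3.36, 0.02]
[-4.37, 0.18, -0.22, 0.02, 3.36, 0.02]
[-4.35, 0.18, -0.48, 0.02, 3.36, 0.02]
[-4.32, 0.18, -0.73, 0.02, 3.36, 0.02]
[-4.27, 0.18, -0.98, 0.02, 3.36, 0.02]
[-4.2, 0.18, -1.23, 0.02, 3.36, 0.02]
[-4.12, 0.18, -1.47, 0.02, 3.36, 0.02]
[-4.03, 0.19, -1.71, 0.02, 3.36, 0.02]
```

Call:
{"api": "servo_tool", "payload": {
  "targets": [
    [[-4.4,0.2,0,0,3.35,0,1.0],[-4.4,0.2,-0.2,0,3.35,0,1.0],[-4.35,0.2,-0.5,0,3.35,0,1.0],[-4.3,0.2,-0.7,0,3.35,0,1.0],[-4.3,0.2,-1.0,0,3.35,0,1.0]]
  ]
}}

```text
time_s: 5.1
eef_pos: [470.4, -1.6, 128.2]
ee_rot: [-0.503, -0.495, 0.497, 0.505]
wrist_force: [1.2, 0.8, -4.4]
opening: 19.1
```

Call:
{"api": "servo_tool", "payload": {
  "targets": [
    [[-4.2,0.2,-1.2,0,3.35,0,1.0],[-4.1,0.2,-1.5,0,3.35,0,1.0],[-4.0,0.2,-1.7,0,3.35,0,1.0],[0,0,0,0,0,0,1.0],[0,0,0,0,0,0,1.0]]
  ]
}}

```text
time_s: 5.72
eef_pos: [505.4, -126.2, 122.6]
ee_rot: [-0.544, -0.45, 0.451, 0.546]
wrist_force: [0.4, -0.4, -4.2]
opening: 19.0
```

Run:
```python
from h import *
im,d,p=grab('wrist','w3.png')
np.savez('w3.npz',im=im,d=d,o=p['origin'],r=RC(p))
X=cloud(p,d)
s=state();e=np.array(s['eef_pos']);print(e,s['time_s'],s['opening']);M=axes(s)
T=(X-e)@M   # tool coords
a=np.radians(-10.9);plan([506.7,-125.5,128],[-np.cos(a),-np.sin(a)],n=1)
for v in (180,210,240,260,280,300,320,350): print(v,T[v,323].round(1),X[v,323].round(1))
```

```text
[ 505.62485373 -125.80333059  123.25405453] 5.775 18.870185638931915
dp world [1.1 0.3 4.7] rv [-0.14  0.07  0.01] n 1
[0.05, -0.47, -0.1, -0.14, 0.07, 0.01]
180 [-37.9  20.   -0.9] [ 499.3 -163.2  103.2]
210 [-22.9  21.   -0.9] [ 502.2 -148.5  102.2]
240 [-19.6  -6.7  -0.9] [ 502.9 -145.2  129.9]
260 [-15.4 -15.9  -0.9] [ 503.7 -141.1  139.1]
280 [ -6.9 -16.1  -0.9] [ 505.3 -132.8  139.3]
300 [  1.7 -16.5  -0.9] [ 506.9 -124.3  139.7]
320 [ 11.5 -15.8  -0.9] [ 508.7 -114.7  139. ]
350 [57.3 19.9 -1. ] [517.3 -69.7 103.4]
```

View pics/w3.png

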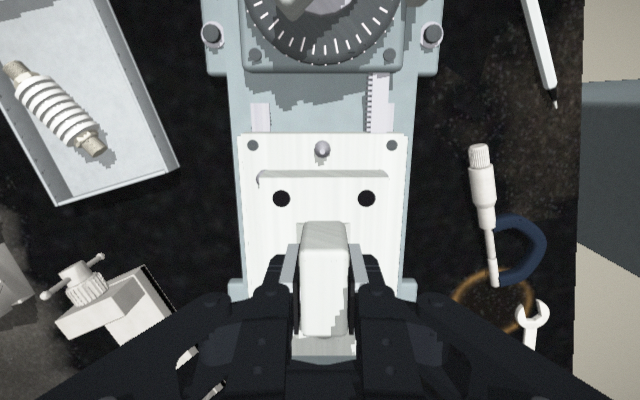

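Run:
```python
from h import *
z=np.load('w3.npz');im,d=z['im'],z['d'];p=dict(eyes.camera_params('wrist'),origin=z['o'],rotation=z['r'])
X=cloud(p,d);s=state();e=np.array(s['eef_pos']);M=axes(s);T=(X-e)@M
v,u=np.mgrid[:400,:640]
f=(np.abs(T[:,:,1]-20.3)<3)&(v>150)&(v<235)&(u>240)&(u<410)
F=T[f];print('foot',len(F),'x',np.percentile(F[:,0],[.3,1,3]),'z',np.percentile(F[:,2],[.5,99.5]),'y',np.median(F[:,1]))
# front edge yaw
pts=[]
for c in range(270,380,4):
    q=np.where(f[:,c])[0]
    if len(q): pts.append(T[q.min(),c,[0,2]])
pts=np.array(pts);k=np.polyfit(pts[:,1],pts[:,0],1);print('front edge x at z0',k[1],'tilt deg',np.degrees(np.arctan(k[0])))
L=T[(T[:,:,1]<-13)&(T[:,:,1]>-20)&(np.abs(T[:,:,0])<25)&(np.abs(T[:,:,2])<13)&(v>220)];print('lug x',np.percentile(L[:,0],[1,99]),'z',np.percentile(L[:,2],[1,99]),'y',np.median(L[:,1]))
S=(X[:,:,2]>56)&(X[:,:,2]<63)&(v>130)&(v<165)&(u>300)&(u<345)
print('front dowel',S.sum(),np.median(X[S],0),np.median(T[S],0))
for cs in ((235,262),(385,415)):
    E=[]
    for r in range(150,270,3):
        zz=X[r,cs[0]:cs[1],2]; q=np.where(np.abs(zz-46)<4)[0]
        if len(q)>3:E.append(X[r,cs[0]+(q.min() if cs[0]<300 else q.max()),:2])
    E=np.array(E,np.float32);vx,vy,x0,y0=cv2.fitLine(E,cv2.DIST_HUBER,0,.01,.01).ravel();t=(-125-y0)/vy;print(len(E),'edge yaw',np.degrees(np.arctan(vy/vx))%180-90,'x at y=-125',x0+t*vx)
```

```text
foot 6845 x [-39.64981526 -39.52867686 -39.30470423] z [-30.33030577  29.10628666] y 19.96126972762107
front edge x at z0 -39.45546253741569 tilt deg -0.07248803089153422
lug x [-19.19420767  19.14551505] z [-11.07611546  11.2031567 ] y -15.857629878858717
front dowel 98 [ 498.38771796 -170.61113774   58.33909572] [-45.29559872  64.89892252  -1.4893615 ]
40 edge yaw -10.257332 x at y=-125 560.3371
40 edge yaw -10.49929 x at y=-125 453.73288
```

Call:
{"api": "servo_tool", "payload": {
  "targets": [
    [[0.05,1.2,-0.1,0,0,0,1.0],[0,1.2,0,0,0.2,0,1.0],[0,0.3,0,0,0,0,1.0],[0,0.3,0,0,0,0,1.0],[0,0,0,0,0,0,1.0]]
  ]
}}

```text
time_s: 6.4
eef_pos: [507.4, -126.1, 94.8]
ee_rot: [-0.546, -0.45, 0.449, 0.546]
wrist_force: [0.2, -0.4, -3.9]
opening: 18.8
```

Call:
{"api": "servo_tool", "payload": {
  "targets": [
    [[0,0.2,0,0,0,0,1.0],[0,0.2,0,0,0,0,1.0],[0,0,0,0,0,0,1.0]]
  ]
}}

```text
time_s: 6.78
eef_pos: [507.6, -126.1, 91.4]
ee_rot: [0.546, 0.45, -0.449, -0.546]
wrist_force: [-1.7, 0.6, -0.4]
opening: 18.9
```

Call:
{"api": "servo_tool", "payload": {
  "targets": [
    [[0,0.2,0,0,0,0,1.0],[0,0.2,0,0,0,0,1.0],[0,0,0,0,0,0,1.0]]
  ]
}}

```text
time_s: 7.15
eef_pos: [507.7, -126.5, 91.3]
ee_rot: [0.547, 0.45, -0.449, -0.545]
wrist_force: [-13.0, 5.3, 20.1]
opening: 19.0
```

Call:
{"api": "servo_tool", "payload": {
  "targets": [
    [[0,-0.3,0.1,0,0,0,1.0],[0,0,0.05,0,0,0,1.0],[0,0.2,0,0,0,0,1.0],[0,0,0,0,0,0,1.0]]
  ]
}}

```text
time_s: 7.65
eef_pos: [507.2, -126.1, 91.3]
ee_rot: [0.547, 0.45, -0.449, -0.545]
wrist_force: [-5.7, 4.0, 15.9]
opening: 19.1
```

Run:
```python
from h import *
s=state();M=axes(s);print('F tool',(M.T@s['wrist_force']).round(1),'T tool',(M.T@s['wrist_torque']).round(2),s['eef_pos'], 'yaw',np.degrees(np.arctan2(M[1,2],M[0,2]))-180)
```

```text
F tool [  2.9 -15.9   6.3] T tool [ 2.32  0.04 -0.78] [ 507.15474375 -126.10971493   91.28337546] yaw -11.022706996492445
```

Call:
{"api": "servo_tool", "payload": {
  "targets": [
    [[0,-0.2,0.1,0,0,0,1.0],[0,0.1,0,0,0,0,1.0],[0,0.2,0,0,0,0,1.0],[0,0,0,0,0,0,1.0]]
  ]
}}

```text
time_s: 8.15
eef_pos: [506.5, -126.0, 91.2]
ee_rot: [0.547, 0.451, -0.449, -0.544]
wrist_force: [-5.7, 4.5, 21.4]
opening: 18.6
```

Run:
```python
from h import *
im,d,p=grab('wrist','w4.png')
np.savez('w4.npz',im=im,d=d,o=p['origin'],r=RC(p))
s=state();M=axes(s);print('F tool',(M.T@s['wrist_force']).round(1),'T tool',(M.T@s['wrist_torque']).round(2),s['eef_pos'], 'yaw',np.degrees(np.arctan2(M[1,2],M[0,2]))-180)
X=cloud(p,d);e=np.array(s['eef_pos']);T=(X-e)@M
f=(np.abs(T[:,:,1]-20.3)<3.5);f[235:]=0;f[:100]=0;f[:,:230]=0;f[:,420:]=0
F=T[f];print('foot',len(F),np.percentile(F[:,0],1),np.percentile(F[:,2],[.5,99.5]),'z plane tilt',np.linalg.lstsq(np.c_[F[:,[0,2]],np.ones(len(F))],F[:,1],rcond=None)[0])
cv2.imwrite('pics/c4.png',cv2.resize(im[80:330,180:460],None,fx=2.3,fy=2.3,interpolation=cv2.INTER_CUBIC)[:,:,::-1])
```

```text
F tool [  2.7 -21.4   6.7] T tool [ 2.48  0.04 -0.96] [ 506.53468191 -125.96853047   91.2595295 ] yaw -11.01158557911333
foot 6915 -39.07737158316729 [-30.56195471  28.89001301] z plane tilt [-1.79243976e-02 -6.13108498e-04  1.88674515e+01]
```

View pics/c4.png

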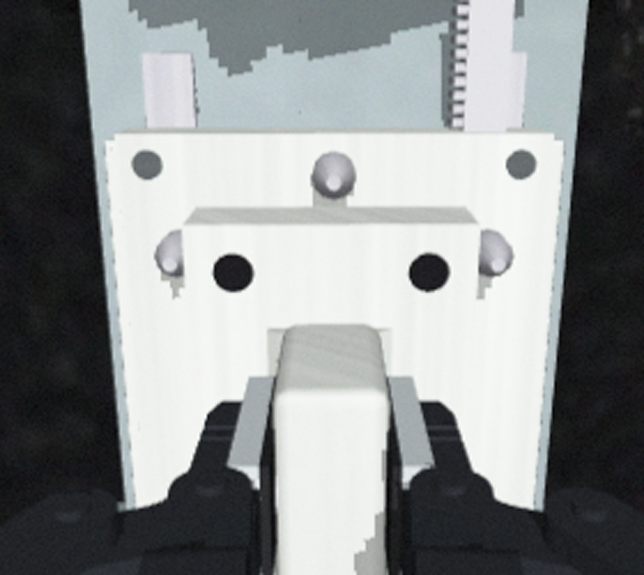

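Run:
```python
from h import *
s=state();M=axes(s);e=np.array(s['eef_pos'])
for fn in('w3','w4'):
    z=np.load(fn+'.npz');im,d=z['im'],z['d'];p=dict(eyes.camera_params('wrist'),origin=z['o'],rotation=z['r'])
    he=np.array(eyes.camera_params('wrist')['hand_eye'])
    Mi=z['r']@he[:3,:3].T; ei=z['o']-Mi@he[:3,3]
    X=cloud(p,d);T=(X-ei)@Mi
    v,u=np.mgrid[:400,:640]
    for n,c in dict(front=(325,156),l=(253,190),r=(395,190)).items():
        q=(X[:,:,2]>55)&(X[:,:,2]<63)&(np.hypot(u-c[0],v-c[1])<14)
        if q.sum()>5: print(fn,n,q.sum(),T[q].mean(0).round(1),'top',T[q][T[q][:,1].argsort()[:8]].mean(0).round(1))
    f=(np.abs(T[:,:,1]-20)<3.5)&(v<222)&(v>100)&(u>240)&(u<410);F=T[f]
    print(np.percentile(F[:,0],.5),'tilt',np.linalg.lstsq(np.c_[F[:,[0,2]],np.ones(len(F))],F[:,1],rcond=None)[0].round(4))
    print('plate z',np.median(X[(v>125)&(v<145)&(u>270)&(u<380)][:,2]),e)
```

```text
w3 front 132 [-44.9  65.   -1.7] top [-44.3  62.   -1.6]
w3 l 11 [-26.7  65.6 -40.8] top [-26.8  65.2 -40.5]
-39.164682785413255 tilt [-1.99000e-02 -7.00000e-04  1.88527e+01]
plate z nan [ 506.53468191 -125.96853047   91.2595295 ]
w4 front 186 [-45.7  33.6  -0.3] top [-45.3  30.7  -0.1]
w4 l 143 [-27.9  33.5 -36.3] top [-27.3  30.9 -36.2]
w4 r 168 [-28.   33.4  35.5] top [-27.6  30.4  35.6]
-39.13997747790308 tilt [-1.97000e-02 -6.00000e-04  1.87742e+01]
plate z nan [ 506.53468191 -125.96853047   91.2595295 ]
```

Call:
{"api": "servo_tool", "payload": {
  "targets": [
    [[0,-0.4,0,0,0,0,1.0],[0,0,0.05,0,-0.35,0,1.0],[0,0.2,0,0,0,0,1.0],[0,0.2,0,0,0,0,1.0],[0,0,0,0,0,0,1.0]]
  ]
}}

```text
time_s: 8.82
eef_pos: [505.3, -126.0, 91.2]
ee_rot: [0.545, 0.452, -0.451, -0.543]
wrist_force: [-8.0, 5.6, 24.9]
opening: 19.0
```

```bash
cat > f.py <<'E'
from h import *
s=state();M=axes(s);print('F tool',(M.T@s['wrist_force']).round(1),'T tool',(M.T@s['wrist_torque']).round(2),s['eef_pos'].round(2), 'yaw',np.degrees(np.arctan2(M[1,2],M[0,2]))%360-180,s['time_s'])
E
python3 f.py
python3 - <<'E'
from h import *
he=np.array(eyes.camera_params('wrist')['hand_eye'])
for fn,za,zb,vr,ur in(('w2',-3,6,(10,250),(280,380)),('w3',42,50,(140,230),(230,420)),('w4',42,50,(125,300),(220,430)),('w1',42,50,(170,280),(280,365)),('w2',15,22,(140,255),(280,360))):
    z=np.load(fn+'.npz');p=dict(eyes.camera_params('wrist'),origin=z['o'],rotation=z['r']);X=cloud(p,z['d'])
    Mi=z['r']@he[:3,:3].T; ei=z['o']-Mi@he[:3,3]; Q=X[vr[0]:vr[1],ur[0]:ur[1]].reshape(-1,3);Q=Q[(Q[:,2]>za)&(Q[:,2]<zb)];t=(Q-ei)@Mi
    print(fn,len(Q),'slope of z vs tool x,z',np.linalg.lstsq(np.c_[t[:,[0,2]],np.ones(len(t))],Q[:,2],rcond=None)[0].round(4))
E
```

```text
F tool [  4.  -25.    8.8] T tool [ 3.41  0.12 -1.06] [ 505.31 -125.98   91.22] yaw -10.653377619955592 8.825
w2 17009 slope of z vs tool x,z [ 0.0009 -0.0014 -0.0531]
w3 6338 slope of z vs tool x,z [-1.06000e-02 -5.00000e-04  4.53971e+01]
w4 12390 slope of z vs tool x,z [-1.20000e-03 -1.00000e-04  4.56815e+01]
w1 7606 slope of z vs tool x,z [ 7.00000e-04 -1.60000e-03  4.57423e+01]
w2 5442 slope of z vs tool x,z [-5.00000e-04 -4.00000e-04  1.79481e+01]
```

```bash
cat > meas.py <<'E'
from h import *
import sys
fn=sys.argv[1]
im,d,p=grab('wrist',fn+'.png');np.savez(fn+'.npz',im=im,d=d,o=p['origin'],r=RC(p))
s=state();M=axes(s);e=np.array(s['eef_pos']);X=cloud(p,d);T=(X-e)@M
v,u=np.mgrid[:400,:640];Z=X[:,:,2]
q=((Z>54.5)&(Z<63)&(v<230)&(u>235)&(u<420)&(v>110)).astype(np.uint8)
n,l,st,c=cv2.connectedComponentsWithStats(q)
for i in range(1,n):
    if st[i,4]>40:
        t=T[l==i];top=t[t[:,1].argsort()[:10]].mean(0);print('comp',st[i,4],c[i].round(0),'mean',t.mean(0).round(1),'top',top.round(1),'z',Z[l==i].max().round(1))
f=(np.abs(T[:,:,1]-19)<3)&(v<232)&(v>100)&(u>240)&(u<410);F=T[f]
print('foot x',np.percentile(F[:,0],[.3,1]),'z',np.percentile(F[:,2],[.5,99.5]),'y=',np.linalg.lstsq(np.c_[F[:,[0,2]],np.ones(len(F))],F[:,1],rcond=None)[0].round(4))
L=T[(T[:,:,1]<-11)&(T[:,:,1]>-22)&(np.abs(T[:,:,0])<25)&(np.abs(T[:,:,2])<9)];print('lug top',np.percentile(L[:,0],[1,99]),np.linalg.lstsq(np.c_[L[:,[0,2]],np.ones(len(L))],L[:,1],rcond=None)[0].round(4))
E
python3 meas.py w5; python3 -c "
import cv2;a=cv2.imread('pics/w5.png')[90:390,200:450];cv2.imwrite('pics/c5.png',cv2.resize(a,None,fx=2,fy=2,interpolation=cv2.INTER_CUBIC))"
```

```text
comp 208 [323. 156.] mean [-46.   33.9  -1.2] top [-46.   30.6  -0.7] z 60.9
comp 425 [323. 171.] mean [-39.   32.4  -1. ] top [-38.9  28.4   3.2] z 62.9
comp 176 [253. 190.] mean [-28.4  33.9 -37.1] top [-27.5  31.1 -37.2] z 60.6
comp 161 [393. 191.] mean [-28.2  33.5  34.9] top [-27.2  30.5  34.4] z 61.2
foot x [-39.14729784 -39.02704224] z [-30.56094065  28.93320715] y= [-1.07000e-02 -0.00000e+00  1.89492e+01]
lug top [-19.0873594  19.5155991] [-2.87000e-02  1.00000e-03 -1.64855e+01]
```

View pics/c5.png

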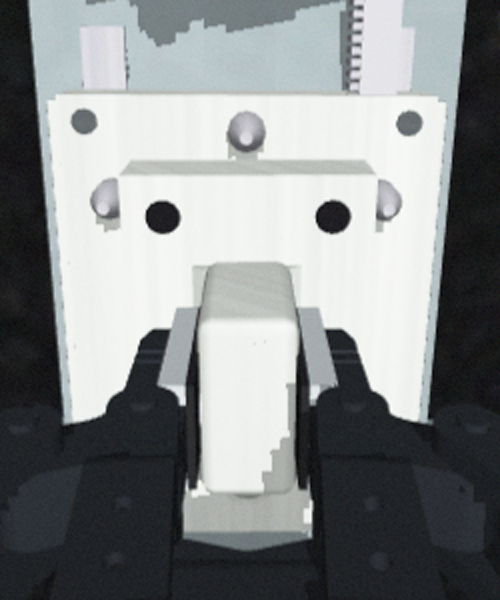

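Call:
{"api": "servo_tool", "payload": {
  "targets": [
    [[0,-0.35,-0.05,0,-0.1,0,1.0],[-0.05,0,0,0,0,0,1.0],[0,0,0,0,0,0,1.0]]
  ]
}}

```text
time_s: 9.25
eef_pos: [505.2, -125.9, 91.3]
ee_rot: [0.544, 0.452, -0.451, -0.544]
wrist_force: [-1.7, 3.1, 10.2]
opening: 19.2
```

```bash
python3 f.py; python3 meas.py w6
```

```text
F tool [  2.7 -10.2   2.3] T tool [ 0.95 -0.05 -0.95] [ 505.21 -125.91   91.32] yaw -10.58055344584892 9.25
comp 205 [323. 156.] mean [-46.1  34.   -1.3] top [-46.1  30.6  -1.4] z 61.3
comp 428 [325. 171.] mean [-39.   32.5  -0.4] top [-38.9  28.5   0.8] z 62.9
comp 182 [253. 190.] mean [-28.5  34.  -37.2] top [-27.7  30.9 -37.5] z 61.2
comp 151 [393. 191.] mean [-28.2  33.6  34.7] top [-27.8  30.6  34.5] z 61.0
foot x [-39.17454384 -39.04071734] z [-30.56152057  28.91175868] y= [-1.11000e-02 -7.00000e-04  1.90033e+01]
lug top [-19.10765358  19.56138166] [-2.88000e-02 -1.50000e-03 -1.64189e+01]
```

Call:
{"api": "servo_tool", "payload": {
  "targets": [
    [[-0.08,-0.3,-0.07,0,0,0,1.0],[0,0,0,0,0,0,1.0],[0,0.2,0,0,0,0,1.0],[0,0.2,0,0,0,0,1.0],[0,0.1,0,0,0,0,1.0]]
  ]
}}

```text
time_s: 9.93
eef_pos: [504.5, -127.3, 91.2]
ee_rot: [-0.544, -0.451, 0.453, 0.544]
wrist_force: [-16.0, 7.4, 23.1]
opening: 19.0
```

```bash
python3 f.py; python3 meas.py w7
```

```text
F tool [  4.3 -23.   17.2] T tool [ 5.69  0.05 -1.38] [ 504.48 -127.29   91.24] yaw -10.576802473677674 9.925
comp 204 [321. 159.] mean [-44.8  34.   -2. ] top [-44.7  30.6  -1.9] z 61.1
comp 430 [324. 171.] mean [-39.   32.7  -0.6] top [-38.9  28.5  -6.4] z 63.0
comp 185 [252. 193.] mean [-27.1  33.9 -37.6] top [-26.6  30.7 -37.8] z 60.9
comp 140 [393. 193.] mean [-27.1  33.7  34.5] top [-26.3  30.8  34.1] z 60.7
foot x [-39.14036207 -39.0098142 ] z [-30.52884818  28.87972399] y= [-1.10000e-02  8.00000e-04  1.90036e+01]
lug top [-19.05749759  19.57062811] [-2.79000e-02 -7.00000e-04 -1.64325e+01]
```

Run:
```python
from h import *
s=state();M=axes(s);e=np.array(s['eef_pos'])
z=np.load('w1.npz');p=dict(eyes.camera_params('wrist'),origin=z['o'],rotation=z['r']);X=cloud(p,z['d']);T=(X-e)@M
v,u=np.mgrid[:400,:640]
q=(X[:,:,2]>50)&(X[:,:,2]<140)&(v<370)&(np.abs(T[:,:,0])<110)&(np.abs(T[:,:,2])<140)
n,l,st,c=cv2.connectedComponentsWithStats(q.astype(np.uint8))
for i in range(1,n):
    if st[i,4]>8: a=l==i;print(st[i,4],c[i].round(0),'T min',np.percentile(T[a],5,axis=0).round(0),'max',np.percentile(T[a],95,axis=0).round(0),'Z',X[a][:,2].max().round(0))
z=np.load('w7.npz');p=dict(eyes.camera_params('wrist'),origin=z['o'],rotation=z['r']);X=cloud(p,z['d']);T=(X-e)@M
a=(np.abs(T[:,:,0]+39)<1.2)&(T[:,:,1]>18)&(T[:,:,1]<50)&(v<200)
print('front face z range by col',[(cc,X[a[:,cc],cc][:,2].min().round(1) if a[:,cc].any() else None) for cc in range(270,380,12)])
for r in range(150,182,2): print(r,T[r,300].round(1),X[r,300,2].round(1))
```

```text
786 [323. 130.] T min [-109.   28.  -28.] max [-93.  32.  25.] Z 64.0
14 [356. 135.] T min [-98.  40.  34.] max [-93.  41.  39.] Z 51.0
56 [322. 181.] T min [-48.  32.  -6.] max [-40.  39.   2.] Z 60.0
59 [291. 195.] T min [-30.  31. -41.] max [-22.  40. -34.] Z 61.0
57 [352. 196.] T min [-30.  31.  30.] max [-22.  40.  38.] Z 62.0
51 [292. 254.] T min [ 46.  31. -43.] max [ 52.  40. -34.] Z 61.0
53 [349. 254.] T min [46. 31. 29.] max [52. 40. 38.] Z 61.0
50 [320. 267.] T min [64. 31. -7.] max [70. 39.  1.] Z 60.0
front face z range by col [(270, np.float64(45.1)), (282, np.float64(44.8)), (294, np.float64(45.8)), (306, np.float64(45.7)), (318, np.float64(46.8)), (330, np.float64(45.6)), (342, np.float64(45.5)), (354, np.float64(44.3)), (366, np.float64(44.9)), (378, np.float64(45.8))]
150 [-47.4  45.8 -13.4] 45.5
152 [-46.3  45.7 -13.4] 45.6
154 [-45.3  45.5 -13.4] 45.8
156 [-44.1  46.2 -13.5] 45.1
158 [-42.9  46.9 -13.6] 44.4
160 [-41.8  47.1 -13.6] 44.2
162 [-41.   45.5 -13.5] 45.8
164 [-39.9  45.3 -13.5] 46.0
166 [-39.1  44.3 -13.5] 47.0
168 [-37.7  45.4 -13.6] 45.9
170 [-38.8  35.2 -12.9] 56.1
172 [-39.   29.8 -12.5] 61.5
174 [-38.9  25.4 -12.2] 65.9
176 [-39.   21.  -11.9] 70.3
178 [-38.6  18.5 -11.7] 72.9
180 [-37.5  19.3 -11.8] 72.0
```

Call:
{"api": "servo_tool", "payload": {
  "targets": [
    [[0,-0.7,0,0,0,0,1.0],[0,0,0,0,0,0,1.0],[0,0,0,0,0,0,1.0]]
  ]
}}

```text
time_s: 10.35
eef_pos: [504.8, -127.0, 94.0]
ee_rot: [-0.544, -0.451, 0.452, 0.545]
wrist_force: [-0.0, 0.6, -5.1]
opening: 19.1
```

```bash
python3 f.py; python3 meas.py w8
```

```text
F tool [0.6 5.1 0.1] T tool [0.01 0.02 0.03] [ 504.84 -127.03   94.  ] yaw -10.631415752196915 10.35
comp 197 [322. 157.] mean [-45.3  36.7  -1.7] top [-45.1  33.5  -1.1] z 61.1
comp 351 [323. 170.] mean [-39.   34.6  -1.1] top [-39.   31.3 -11.2] z 63.0
comp 167 [253. 191.] mean [-27.5  36.5 -37.5] top [-27.   33.3 -37.4] z 61.2
comp 131 [392. 191.] mean [-27.4  36.4  35. ] top [-26.1  33.8  34.1] z 61.2
foot x [-39.20771696 -39.04952227] z [-30.48211699  28.95703391] y= [-1.01000e-02 -2.00000e-04  1.91676e+01]
lug top [-19.13514156  19.65028541] [-2.64000e-02 -3.00000e-03 -1.62741e+01]
```

Call:
{"api": "servo_tool", "payload": {
  "targets": [
    [[0.05,0,-0.07,0,0,0,1.0],[0,0.15,0,0,0,0,1.0],[0,0.15,0,0,0,0,1.0],[0,0.2,0,0,0,0,1.0],[0,0,0,0,0,0,1.0]]
  ]
}}

```text
time_s: 11.02
eef_pos: [506.2, -126.7, 91.4]
ee_rot: [0.544, 0.452, -0.452, -0.544]
wrist_force: [-4.3, 2.9, 3.9]
opening: 19.2
```

```bash
python3 f.py; python3 meas.py w9
```

```text
F tool [ 2.  -3.9  4.7] T tool [ 1.67 -0.03 -0.41] [ 506.23 -126.69   91.38] yaw -10.597785879583256 11.025
comp 204 [325. 157.] mean [-45.7  34.   -0.3] top [-45.6  30.5  -0.7] z 61.2
comp 440 [324. 171.] mean [-39.   32.7  -0.5] top [-39.   28.6   2. ] z 63.0
comp 157 [254. 191.] mean [-28.2  33.8 -36.5] top [-28.1  30.6 -36.4] z 61.3
comp 172 [394. 192.] mean [-27.8  33.8  35.4] top [-27.4  30.7  35.3] z 61.0
foot x [-39.14565156 -39.02275835] z [-30.52444327  28.92544541] y= [-1.00000e-02 -5.00000e-04  1.90281e+01]
lug top [-19.07217636  19.57461857] [-2.66000e-02  1.80000e-03 -1.64163e+01]
```

Call:
{"api": "servo_tool", "payload": {
  "targets": [
    [[0,-0.15,0,0,0,0,1.0],[0,0,0,0,0,0,3.5],[0,0,0,0,0,0,3.5],[0,0,0,0,0,0,3.5],[0,0,0,0,0,0,3.5]]
  ]
}}

```text
time_s: 11.7
eef_pos: [506.3, -126.7, 91.9]
ee_rot: [0.544, 0.452, -0.452, -0.544]
wrist_force: [-0.9, -0.6, 0.2]
opening: 35.5
```

```bash
python3 f.py; python3 meas.py w10; python3 -c "
import cv2;a=cv2.imread('pics/w10.png')[90:390,180:470];cv2.imwrite('pics/c10.png',cv2.resize(a,None,fx=2,fy=2,interpolation=cv2.INTER_CUBIC))"
```

```text
F tool [-0.7 -0.2  0.8] T tool [ 0.03 -0.02 -0.03] [ 506.29 -126.68   91.87] yaw -10.61250932636321 11.7
comp 208 [325. 156.] mean [-45.9  34.5  -0.3] top [-45.8  31.   -0.3] z 61.3
comp 443 [324. 171.] mean [-38.9  32.8  -0.5] top [-38.6  28.9   3.6] z 63.0
comp 188 [255. 191.] mean [-28.2  34.6 -36.1] top [-27.8  31.4 -36.8] z 60.8
comp 180 [394. 192.] mean [-27.8  34.4  35.1] top [-27.2  31.   35.5] z 61.6
foot x [-19.53788669 -19.39172887] z [-10.76113927   8.78173519] y= [-2.03900e-01 -1.40000e-03  1.51306e+01]Traceback (most recent call last):
  File "meas.py", line 14, in <module>
    L=T[(T[:,:,1]<-11)&(T[:,:,1]>-22)&(np.abs(T[:,:,0])<25)&(np.abs(T[:,:,2])<9)];print('lug top',np.percentile(L[:,0],[1,99]),np.linalg.lstsq(np.c_[L[:,[0,2]],np.ones(len(L))],L[:,1],rcond=None)[0].round(4))
                                                                                                  ~~~~~~~~~~~~~^^^^^^^^^^^^^^^
    return _quantile_unchecked(
        a, q, axis, out, overwrite_input, method, keepdims, weights)
    return _ureduce(a,
                    func=_quantile_ureduce_func,
    ...<5 lines>...
                    overwrite_input=overwrite_input,
                    method=method)
    r = func(a, **kwargs)
    result = _quantile(arr,
                       quantiles=q,
    ...<2 lines>...
                       out=out,
                       weights=wgt)
    slices_having_nans = np.isnan(arr[-1, ...])
                                  ~~~^^^^^^^^^
IndexError: index -1 is out of bounds for axis 0 with size 0
```

View pics/c10.png

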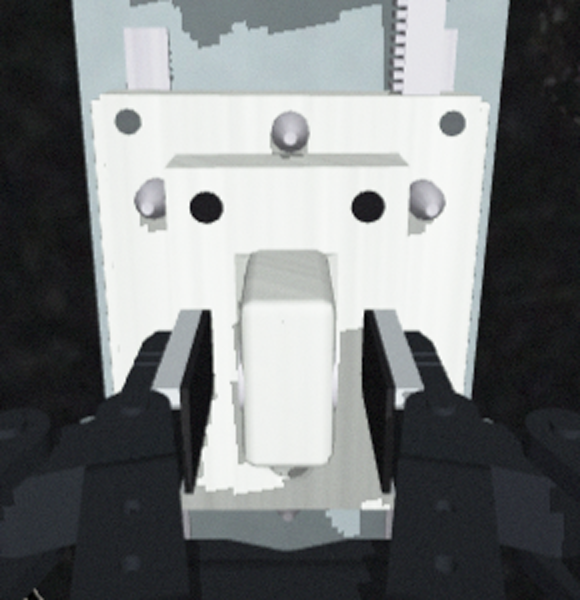

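```bash
cat > foot.py <<'E'
from h import *
import sys
fn=sys.argv[1];z=np.load(fn+'.npz');p=dict(eyes.camera_params('wrist'),origin=z['o'],rotation=z['r']);X=cloud(p,z['d'])
he=np.array(eyes.camera_params('wrist')['hand_eye']);M=z['r']@he[:3,:3].T;e=z['o']-M@he[:3,3];T=(X-e)@M
v,u=np.mgrid[:400,:640];Z=X[:,:,2]
f=(Z>60)&(Z<76)&(u>262)&(u<386)&(v>174)&(v<212);P=T[f];W=X[f]
print('foot top Z med',np.median(W[:,2]),'slope tool x,z',np.linalg.lstsq(np.c_[P[:,[0,2]],np.ones(len(P))],W[:,2],rcond=None)[0].round(4),'edges z',np.percentile(P[:,2],[1,99]),'x',np.percentile(P[:,0],.5))
f=(Z>92)&(Z<112)&(u>300)&(u<348)&(v>215)&(v<325);P=T[f];W=X[f]
if len(P): print('lug top',np.median(W[:,2]),P[:,0].min(),P[:,0].max(),np.median(P[:,2]))
E
python3 foot.py w10;python3 foot.py w9
```

```text
foot top Z med 63.904730651661495 slope tool x,z [-1.00000e-04  0.00000e+00  6.39036e+01] edges z [-30.27736108  28.4061725 ] x -37.99888639241297
lug top 99.66446366660986 -19.682451774527497 20.550287362103795 -0.686774740234094
foot top Z med 72.03621905323463 slope tool x,z [4.17000e-02 1.30000e-03 7.32213e+01] edges z [-28.92014381  27.57271324] x -39.173978044192374
lug top 107.76362443328085 -19.640645095459778 14.887431037937672 -0.6972409354986547
```

Call:
{"api": "servo_tool", "payload": {
  "targets": [
    [[0,-4,0,0,0,0,3.5],[0,-4,0,0,0,0,4.5]]
  ]
}}

```text
time_s: 12.0
eef_pos: [505.9, -126.8, 172.5]
ee_rot: [-0.544, -0.451, 0.452, 0.544]
wrist_force: [0.5, -0.5, 0.2]
opening: 45.0
```

```bash
python3 f.py
python3 - <<'E'
from h import *
plan([481.3,-258,150],[-.5225,.8526],n=5)
E
```

```text
F tool [-0.4 -0.2 -0.6] T tool [-0.08  0.01 -0.06] [ 505.88 -126.77  172.53] yaw -10.613559388436926 12.0
dp world [ -24.6 -131.2  -22.5] rv [-4.000e-02  4.789e+01 -5.000e-02] n 5
[-2.67, 0.45, -0.0, -0.01, 9.58, -0.01]
[-2.63, 0.45, -0.44, -0.01, 9.58, -0.01]
[-2.52, 0.45, -0.88, -0.01, 9.58, -0.01]
[-2.34, 0.45, -1.28, -0.01, 9.58, -0.01]
[-2.1, 0.45, -1.66, -0.01, 9.58, -0.01]
```

Call:
{"api": "servo_tool", "payload": {
  "targets": [
    [[-2.65,0,0,0,9.6,0,4.5],[-2.65,0.45,-0.45,0,9.6,0,4.5],[-2.5,0.6,-0.9,0,9.6,0,4.5],[-2.35,0.6,-1.3,0,9.6,0,4.5],[-2.1,0.6,-1.65,0,9.6,0,4.5]]
  ]
}}

```text
time_s: 12.62
eef_pos: [481.7, -258.8, 149.1]
ee_rot: [0.681, 0.189, -0.189, -0.681]
wrist_force: [0.8, -0.2, -0.2]
opening: 45.0
```

Call:
{"api": "servo_tool", "payload": {
  "targets": [
    [[0,0,0,0,0,0,4.5],[0,0,0,0,0,0,4.5]]
  ]
}}

```text
time_s: 12.88
eef_pos: [481.9, -257.7, 149.4]
ee_rot: [-0.681, -0.192, 0.192, 0.681]
wrist_force: [-0.0, -0.0, -0.2]
opening: 45.1
```

```bash
python3 f.py
cat > bar.py <<'E'
from h import *
im,d,p=grab('wrist','b.png');s=state();M=axes(s);e=np.array(s['eef_pos']);X=cloud(p,d);T=(X-e)@M
v,u=np.mgrid[:400,:640];Z=X[:,:,2]
m=((np.abs(Z-96)<3)&(np.hypot(X[:,:,0]-481,X[:,:,1]+258)<40)&(np.abs(T[:,:,2])<19)).astype(np.uint8)
m=cv2.morphologyEx(m,cv2.MORPH_OPEN,np.ones((3,3)));n,l,st,c=cv2.connectedComponentsWithStats(m);i=1+st[1:,4].argmax();a=l==i
r=cv2.minAreaRect(X[a][:,:2].astype(np.float32));print('bar',r,st[i,4],'tool',cv2.minAreaRect(T[a][:,[0,2]].astype(np.float32)),np.median(Z[a]))
E
python3 bar.py
```

```text
F tool [-0.   0.2 -0. ] T tool [-0.   -0.02 -0.04] [ 481.94 -257.71  149.4 ] yaw -58.51159016561972 12.875
bar ((480.8639221191406, -257.73663330078125), (52.902320861816406, 13.715028762817383), 31.053512573242188) 1867 tool ((-1.1948928833007812, 0.4453911781311035), (13.7149019241333, 52.90228271484375), 89.55101013183594) 95.71065644756922
```

Call:
{"api": "servo_tool", "payload": {
  "targets": [
    [[-0.1,3,0.08,0,0.4,0,4.5],[0,2.5,0,0,0,0,4.5],[0,1.65,0,0,0,0,4.0],[0,0,0,0,0,0,1.0],[0,0,0,0,0,0,1.0]]
  ],
  "grip_force": 50
}}

```text
time_s: 13.55
eef_pos: [480.7, -257.4, 78.4]
ee_rot: [-0.681, -0.189, 0.189, 0.681]
wrist_force: [-2.5, 3.3, -0.1]
opening: 13.4
```

Call:
{"api": "servo_tool", "payload": {
  "targets": [
    [[0,0,0,0,0,0,1.0],[0,0,0,0,0,0,1.0],[0,0,0,0,0,0,1.0]]
  ]
}}

```text
time_s: 13.92
eef_pos: [480.7, -257.4, 78.4]
ee_rot: [-0.681, -0.189, 0.189, 0.682]
wrist_force: [-3.2, 4.8, 1.1]
opening: 13.4
```

```bash
python3 f.py
```

```text
F tool [-0.3 -1.1  5.8] T tool [ 1.6  -0.11  0.03] [ 480.67 -257.43   78.43] yaw -58.99489039780326 13.925
```

Call:
{"api": "servo_tool", "payload": {
  "targets": [
    [[0,0,0.03,0,6,0,1.0],[0,0,0,0,7,0,1.0],[0,0,0,0,7,0,1.0],[0,0,0,0,7,0,1.0],[0,0,0,0,7,0,1.0]]
  ]
}}

```text
time_s: 14.55
eef_pos: [480.6, -257.3, 78.4]
ee_rot: [-0.707, 0.02, -0.02, 0.707]
wrist_force: [-2.1, 3.8, 0.8]
opening: 13.5
```

```bash
python3 f.py
```

```text
F tool [-2.3 -0.8  3.7] T tool [ 1.   -0.33  0.81] [ 480.63 -257.32   78.42] yaw -93.20098843928122 14.55
```

Good; 0.33 N m as expected. Continue.

Call:
{"api": "servo_tool", "payload": {
  "targets": [
    [[0,0,0,0,7,0,1.0],[0,0,0,0,7,0,1.0],[0,0,0,0,7,0,1.0],[0,0,0,0,7,0,1.0],[0,0,0,0,7.5,0,1.0]]
  ]
}}

```text
time_s: 15.18
eef_pos: [480.7, -257.3, 78.5]
ee_rot: [-0.667, 0.234, -0.235, 0.667]
wrist_force: [-2.1, 3.2, 1.2]
opening: 13.2
```

Call:
{"api": "servo_tool", "payload": {
  "targets": [
    [[0,0,0,0,0,0,1.0],[0,0,0,0,0,0,1.0]]
  ]
}}

```text
time_s: 15.42
eef_pos: [480.6, -257.3, 78.4]
ee_rot: [-0.668, 0.232, -0.232, 0.668]
wrist_force: [-1.7, 5.5, 2.5]
opening: 13.2
```

```bash
python3 f.py
```

```text
F tool [-4.8 -2.5  3.2] T tool [0.69 0.   1.56] [ 480.62 -257.27   78.43] yaw -128.31470214101213 15.425
```

Call:
{"api": "servo_tool", "payload": {
  "targets": [
    [[0,0,0,0,-6,0,1.0],[0,0,0,0,-6,0,1.0],[0,0,0,0,-6,0,1.0],[0,0,0,0,-5.5,0,1.0],[0,0,0,0,0,0,1.0]]
  ]
}}

```text
time_s: 16.05
eef_pos: [480.6, -257.3, 78.4]
ee_rot: [-0.701, 0.091, -0.091, 0.701]
wrist_force: [-2.6, 4.9, 2.4]
opening: 13.7
```

```bash
python3 f.py
python3 - <<'E'
from h import *
im,d,p=grab('wrist','w11.png');np.savez('w11.npz',im=im,d=d,o=p['origin'],r=RC(p))
X=cloud(p,d)
# where the index and dial rim should be seen: bed -x side of wheel
f=200/np.tan(np.radians(p['fov_y']/2));b=np.radians(-10.8)
for r,z in((27,96),(42,62),(50,62),(60,62)):
    w=np.array([480.7-r*np.cos(b),-257.5-r*np.sin(b),z]);c=RC(p).T@(w-p['origin']);print(r,(p['cx']+f*c[0]/-c[2]).round(1),(p['cy']-f*c[1]/-c[2]).round(1))
E
```

```text
F tool [-3.7 -2.4  4.1] T tool [1.16 0.02 1.16] [ 480.62 -257.34   78.42] yaw -104.75005635253609 16.05
27 318.1 229.1
42 316.7 169.7
50 315.4 151.9
60 313.6 129.0
```

```bash
python3 -c "
import cv2;a=cv2.imread('pics/w11.png')[80:260,220:420];cv2.imwrite('pics/c11.png',cv2.resize(a,None,fx=3.3,fy=3.3,interpolation=cv2.INTER_CUBIC))"
```

```text
(no output)
```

View pics/c11.png

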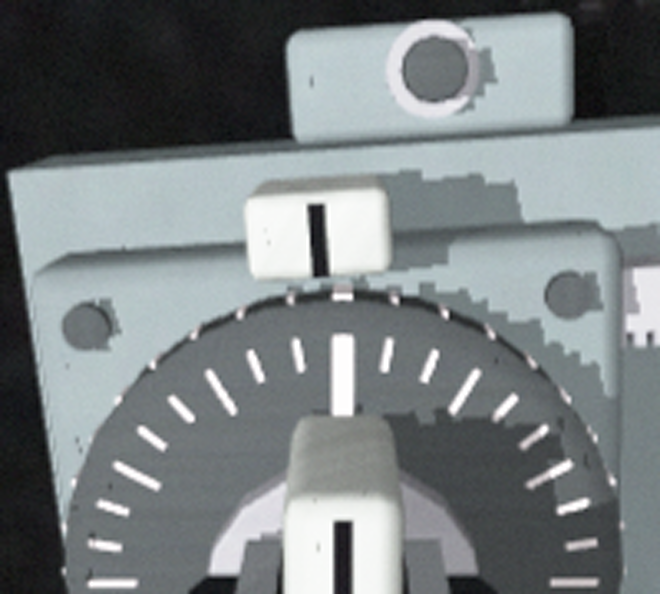

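```bash
cat > zero.py <<'E'
from h import *
import sys
fn=sys.argv[1];z=np.load(fn+'.npz');im=z['im'];p=dict(eyes.camera_params('wrist'),origin=z['o'],rotation=z['r']);X=cloud(p,z['d'])
he=np.array(eyes.camera_params('wrist')['hand_eye']);M=z['r']@he[:3,:3].T;e=z['o']-M@he[:3,3]
w=e.copy()
g=im.min(2).astype(int)
dark=(g<60).astype(np.uint8);wh=(g>170).astype(np.uint8)
def comp(m,box):
    k=np.zeros_like(m);u0,u1,v0,v1=box;k[v0:v1,u0:u1]=m[v0:v1,u0:u1];n,l,st,c=cv2.connectedComponentsWithStats(k)
    i=1+st[1:,4].argmax();vv,uu=np.where(l==i);return np.c_[uu,vv]
def ang(a,b): return np.degrees(np.arctan2(b[1]-a[1],b[0]-a[0]))
ix=comp(dark,(300,335,139,164));zl=comp(wh,(310,338,181,205))
for n,q in(('index',ix),('zero',zl)):
    h=np.median(X[q[:,1],q[:,0],2]);P=onz(p,q,h)[:,:2];vx,vy,x0,y0=cv2.fitLine(P.astype(np.float32),2,0,.01,.01).ravel()
    print(n,len(q),'h',h,'ctr',P.mean(0).round(2),'line yaw',(np.degrees(np.arctan2(vy,vx))+90)%180-90,'radial from tcp',(ang(P.mean(0),w)+180)%360-180, 'dist',np.hypot(*(P.mean(0)-w[:2])))
print('tool bar yaw',np.degrees(np.arctan2(M[1,2],M[0,2]))-90)
E
python3 zero.py w11
```

```text
index 86 h 61.62703873407381 ctr [ 432. -248.] line yaw -11.483185 radial from tcp -10.869258361003773 dist 49.510542628448285
zero 166 h nan ctr [nan nan] line yaw nan radial from tcp nan dist nan
tool bar yaw -14.750056352536092
```

```bash
sed -i 's/h=np.median(/h=np.nanmedian(/' zero.py; python3 zero.py w11
```

```text
index 86 h 61.62703873407381 ctr [ 432. -248.] line yaw -11.483185 radial from tcp -10.869258361003773 dist 49.510542628448285
zero 166 h 62.34936379189544 ctr [ 450.48 -249.59] line yaw -15.233078 radial from tcp -14.421230726409647 dist 31.12316063886692
tool bar yaw -14.750056352536092
```

Call:
{"api": "servo_tool", "payload": {
  "targets": [
    [[0,0,0,0,-2,0,1.0],[0,0,0,0,-1.3,0,1.0],[0,0,0,0,0,0,1.0],[0,0,0,0,0,0,1.0]]
  ]
}}

```text
time_s: 16.6
eef_pos: [480.6, -257.4, 78.4]
ee_rot: [-0.703, 0.071, -0.071, 0.704]
wrist_force: [-1.9, 5.2, 2.1]
opening: 13.4
```

```bash
python3 f.py
python3 - <<'E'
from h import *
im,d,p=grab('wrist','w12.png');np.savez('w12.npz',im=im,d=d,o=p['origin'],r=RC(p))
E
python3 zero.py w12
```

```text
F tool [-2.9 -2.1  4.7] T tool [1.2  0.02 1.12] [ 480.62 -257.35   78.41] yaw -101.51939327038626 16.6
index 84 h 61.417609950150464 ctr [ 431.89 -247.91] line yaw -11.521446 radial from tcp -10.96103766617037 dist 49.64005345100487
zero 166 h 62.37035137220606 ctr [ 450.07 -251.37] line yaw -11.999199 radial from tcp -11.08148949440573 dist 31.1370359744536
tool bar yaw -11.519393270386274
```

Call:
{"api": "servo_tool", "payload": {
  "targets": [
    [[0,0,0,0,-0.3,0,1.0],[0,0,0,0,0,0,1.0],[0,0,0,0,0,0,1.0]]
  ]
}}

```text
time_s: 17.02
eef_pos: [480.6, -257.3, 78.4]
ee_rot: [-0.704, 0.069, -0.07, 0.704]
wrist_force: [-2.3, 5.2, 1.6]
opening: 13.4
```

```bash
python3 f.py
python3 - <<'E'
from h import *
im,d,p=grab('wrist','w13.png');np.savez('w13.npz',im=im,d=d,o=p['origin'],r=RC(p))
E
python3 zero.py w13
```

```text
F tool [-3.3 -1.6  4.7] T tool [1.26 0.21 1.06] [ 480.63 -257.33   78.41] yaw -101.24433353718044 17.025
index 84 h 61.44643996039835 ctr [ 431.85 -248.13] line yaw -11.250008 radial from tcp -10.683064715857597 dist 49.6450564852201
zero 147 h 62.4925085922317 ctr [ 449.91 -251.22] line yaw -11.984108 radial from tcp -11.251309991793903 dist 31.3259513467684
tool bar yaw -11.244333537180452
```

Call:
{"api": "servo_tool", "payload": {
  "targets": [
    [[0,0,0,0,-0.4,0,1.0],[0,0,0,0,0,0,1.0],[0,0,0,0,0,0,1.0]]
  ]
}}

```text
time_s: 17.45
eef_pos: [480.6, -257.3, 78.4]
ee_rot: [-0.704, 0.067, -0.067, 0.704]
wrist_force: [-2.3, 5.3, 1.2]
opening: 13.3
```

```bash
python3 f.py
python3 - <<'E'
from h import *
im,d,p=grab('wrist','w13.png');np.savez('w13.npz',im=im,d=d,o=p['origin'],r=RC(p))
E
python3 zero.py w13
```

```text
F tool [-3.2 -1.2  4.8] T tool [1.27 0.24 1.07] [ 480.62 -257.29   78.38] yaw -100.84147902412215 17.45
index 84 h 61.44950606979526 ctr [ 431.84 -248.  ] line yaw -10.793518 radial from tcp -10.785369268998693 dist 49.65048749252876
zero 144 h 62.4251175018002 ctr [ 449.94 -251.45] line yaw -10.792168 radial from tcp -10.777155470511957 dist 31.22649917312767
tool bar yaw -10.841479024122151
```

Call:
{"api": "servo_tool", "payload": {
  "targets": [
    [[0,0,0,0,0,0,4.0],[0,0,0,0,0,0,4.0],[0,0,0,0,0,0,4.0]]
  ]
}}

```text
time_s: 17.88
eef_pos: [480.6, -257.8, 78.0]
ee_rot: [0.704, -0.067, 0.068, -0.704]
wrist_force: [-1.3, -0.1, -0.9]
opening: 40.0
```

Call:
{"api": "servo_tool", "payload": {
  "targets": [
    [[0,-2.5,0,0,0,0,4.5],[0,-5,0,0,0,0,4.5],[0,-5.5,0,0,0,0,4.5],[0,-4,0,0,0,0,4.5],[0,0,0,0,0,0,4.5]]
  ]
}}

```text
time_s: 18.5
eef_pos: [481.6, -258.3, 252.2]
ee_rot: [0.704, -0.065, 0.07, -0.703]
wrist_force: [0.9, 0.5, -0.9]
opening: 45.2
```

```bash
python3 f.py
python3 - <<'E'
from h import *
im,d,p=grab('wrist','w14.png');np.savez('w14.npz',im=im,d=d,o=p['origin'],r=RC(p))
s=state();M=axes(s);e=np.array(s['eef_pos']);X=cloud(p,d);v,u=np.mgrid[:400,:640];Z=X[:,:,2]
m=((np.abs(Z-96)<3)&(np.hypot(X[:,:,0]-481,X[:,:,1]+258)<35)&(v<360)).astype(np.uint8);m=cv2.morphologyEx(m,cv2.MORPH_OPEN,np.ones((3,3)))
print('bar',cv2.minAreaRect(X[m>0][:,:2].astype(np.float32)),m.sum())
f=(np.abs(Z-64)<3)&(X[:,:,1]>-170)&(X[:,:,1]<30)&(np.abs(X[:,:,0]-510)<60);n,l,st,c=cv2.connectedComponentsWithStats(cv2.morphologyEx(f.astype(np.uint8),cv2.MORPH_OPEN,np.ones((3,3))))
i=1+st[1:,4].argmax();print('foot',cv2.minAreaRect(X[l==i][:,:2].astype(np.float32)),st[i,4],c[i])
cv2.imwrite('pics/w14.png',im[:,:,::-1])
E
```

```text
F tool [0.8 0.9 0.6] T tool [ 0.03 -0.02  0.07] [ 481.58 -258.28  252.2 ] yaw -101.00587855390667 18.5
bar ((480.99658203125, -257.37774658203125), (13.62459659576416, 53.37676239013672), 79.45011138916016) 881
foot ((513.6495971679688, -89.88001251220703), (101.36239624023438, 60.37230682373047), 79.84877014160156) 4573 [498.14651214 170.05335666]
```

Run:
```python
from h import *
plan([536,314,260],[-1,-0.05],n=10)
```

```text
dp world [ 55.  571.7  10.7] rv [-0.13 76.14  0.15] n 10
[-0.55, -0.11, 5.72, -0.01, 7.61, 0.02]
[-1.3, -0.11, 5.59, -0.01, 7.61, 0.02]
[-2.03, -0.11, 5.37, -0.01, 7.61, 0.02]
[-2.73, -0.11, 5.05, -0.01, 7.61, 0.02]
[-3.37, -0.11, 4.65, -0.01, 7.61, 0.02]
[-3.96, -0.11, 4.16, -0.01, 7.61, 0.02]
[-4.48, -0.11, 3.6, -0.01, 7.61, 0.02]
[-4.91, -0.11, 2.98, -0.01, 7.61, 0.02]
[-5.26, -0.11, 2.3, -0.01, 7.61, 0.02]
[-5.52, -0.11, 1.58, -0.01, 7.61, 0.02]
```

Run:
```python
from h import *
s=state();M=axes(s);dp=np.array([536,314,260])-s['eef_pos'];n=10;rv=np.array([0,-9.3,0])
for i in range(n):
    Mi=M@R.from_rotvec(np.radians(rv)*i).as_matrix();print((Mi.T@dp/n/10).round(2))
```

```text
[-0.55 -0.11  5.72]
[ 0.38 -0.11  5.73]
[ 1.3  -0.11  5.59]
[ 2.19 -0.11  5.31]
[ 3.02 -0.11  4.89]
[ 3.77 -0.11  4.33]
[ 4.42 -0.11  3.67]
[ 4.95 -0.11  2.91]
[ 5.36 -0.11  2.07]
[ 5.62 -0.11  1.17]
```

Call:
{"api": "servo_tool", "payload": {
  "targets": [
    [[-0.55,-0.1,5.7,0,-9.3,0,4.5],[0.4,-0.1,5.7,0,-9.3,0,4.5],[1.3,-0.1,5.6,0,-9.3,0,4.5],[2.2,-0.1,5.3,0,-9.3,0,4.5],[3.0,-0.1,4.9,0,-9.3,0,4.5]]
  ]
}}

```text
time_s: 19.18
eef_pos: [507.5, 29.7, 251.3]
ee_rot: [-0.673, -0.217, 0.218, 0.673]
wrist_force: [0.9, -0.4, -0.1]
opening: 45.0
```

Call:
{"api": "servo_tool", "payload": {
  "targets": [
    [[3.8,-0.1,4.3,0,-9.3,0,4.5],[4.4,-0.1,3.7,0,-9.3,0,4.5],[4.95,-0.1,2.9,0,-9.3,0,4.5],[5.35,-0.1,2.1,0,-9.3,0,4.5],[5.6,-0.1,1.2,0,-9.3,0,4.5]]
  ]
}}

```text
time_s: 19.8
eef_pos: [534.8, 315.3, 256.1]
ee_rot: [-0.532, -0.465, 0.466, 0.532]
wrist_force: [0.6, 0.2, 1.0]
opening: 45.0
```

Call:
{"api": "servo_tool", "payload": {
  "targets": [
    [[0,0,0,0,0,0,4.5],[0,0,0,0,0,0,4.5]]
  ]
}}

```text
time_s: 20.05
eef_pos: [534.9, 313.4, 256.2]
ee_rot: [0.534, 0.463, -0.465, -0.534]
wrist_force: [-0.0, -0.9, -0.1]
opening: 45.2
```

```bash
python3 f.py
python3 - <<'E'
from h import *
im,d,p=grab('wrist','w15.png');np.savez('w15.npz',im=im,d=d,o=p['origin'],r=RC(p))
s=state();M=axes(s);e=np.array(s['eef_pos']);X=cloud(p,d);T=(X-e)@M;Z=X[:,:,2]
m=(np.abs(Z-154)<5).astype(np.uint8);n,l,st,c=cv2.connectedComponentsWithStats(m)
for i in range(1,n):
    if st[i,4]>60: a=l==i;q=X[a];h=np.percentile(q[:,2],90);cc=cv2.minEnclosingCircle(q[q[:,2]>h-2][:,:2].astype(np.float32));print(st[i],'ctr',cc,'T',np.median(T[a],0).round(1),'z',h,'rgb',np.median(im[a],0))
E
```

```text
F tool [-0.9  0.1 -0.1] T tool [ 0.01 -0.02  0.09] [534.91 313.37 256.25] yaw -8.027644172997071 20.05
[282  94  33  37 898] ctr ((543.9322509765625, 246.687744140625), 11.661613464355469) T [-64.2 102.6 -17.9] z 155.43599944145924 rgb [ 99. 104. 106.]
[306 199  24  24 459] ctr ((541.0734252929688, 318.4365539550781), 8.903456687927246) T [  5.5 102.4  -5.3] z 155.54807825861693 rgb [208. 207. 214.]
```

View pics/w15.png

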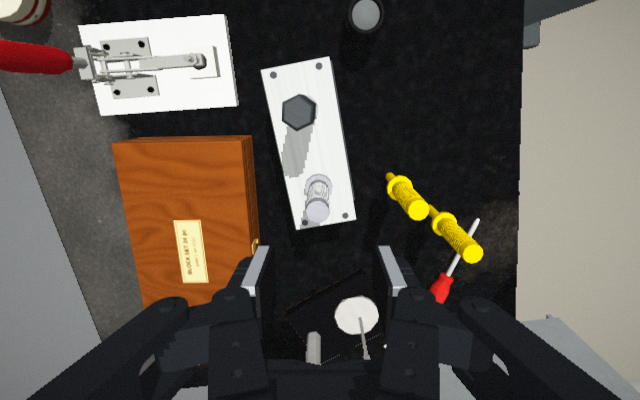

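Call:
{"api": "servo_tool", "payload": {
  "targets": [
    [[0.58,2,-0.47,0,0,0,4.5],[0,4,0,0,0,0,4.5],[0,4,0,0,0,0,4.5],[0,2.3,0,0,0,0,4.5],[0,1,0,0,0,0,4.5]]
  ]
}}

```text
time_s: 20.72
eef_pos: [540.0, 317.3, 122.1]
ee_rot: [-0.534, -0.462, 0.465, 0.534]
wrist_force: [-0.9, 0.6, 0.2]
opening: 45.2
```

Call:
{"api": "servo_tool", "payload": {
  "targets": [
    [[0,0,0,0,0,0,3.0],[0,0,0,0,0,0,1.2],[0,0,0,0,0,0,1.2],[0,0,0,0,0,0,1.2],[0,0,0,0,0,0,1.2]]
  ],
  "grip_force": 40
}}

```text
time_s: 21.35
eef_pos: [541.0, 318.9, 126.0]
ee_rot: [0.534, 0.465, -0.463, -0.534]
wrist_force: [-0.5, -0.4, 3.4]
opening: 17.1
```

```bash
python3 f.py
```

```text
F tool [-0.4 -3.4  0.4] T tool [0.08 0.02 0.02] [541.03 318.94 125.97] yaw -8.007135498766786 21.35
```

Call:
{"api": "servo_tool", "payload": {
  "targets": [
    [[0,-1.5,0,0,0,0,1.2],[0,-3,0,0,0,0,1.2],[0,-3.5,0,0,0,0,1.2],[0,-1.5,0,0,0,0,1.2],[0,0,0,0,0,0,1.2]]
  ]
}}

```text
time_s: 21.98
eef_pos: [540.8, 319.0, 220.6]
ee_rot: [-0.534, -0.464, 0.463, 0.534]
wrist_force: [-0.8, -0.7, -1.0]
opening: 16.9
```

```bash
python3 f.py
python3 - <<'E'
from h import *
a=np.radians(-10.8);plan([519.5,-56.7,195],[-np.cos(a),-np.sin(a)],n=9)
E
```

```text
F tool [-0.8  1.   0.7] T tool [ 0.03 -0.01 -0.01] [540.76 318.98 220.6 ] yaw -8.013332905768834 21.975
dp world [ -21.3 -375.7  -25.6] rv [0.03 2.79 0.09] n 9
[-4.17, 0.28, -0.35, 0.0, 0.31, 0.01]
[-4.16, 0.28, -0.37, 0.0, 0.31, 0.01]
[-4.16, 0.28, -0.39, 0.0, 0.31, 0.01]
[-4.16, 0.28, -0.42, 0.0, 0.31, 0.01]
[-4.16, 0.28, -0.44, 0.0, 0.31, 0.01]
[-4.16, 0.28, -0.46, 0.0, 0.31, 0.01]
[-4.15, 0.28, -0.48, 0.0, 0.31, 0.01]
[-4.15, 0.28, -0.51, 0.0, 0.31, 0.01]
[-4.15, 0.28, -0.53, 0.0, 0.31, 0.01]
```

Call:
{"api": "servo_tool", "payload": {
  "targets": [
    [[0,-5.5,0,0,0,0,1.2],[-1.5,0,-0.1,0,0.3,0,1.2],[-4.5,0,-0.4,0,0.3,0,1.2],[-4.5,0,-0.45,0,0.3,0,1.2],[-4.5,0,-0.45,0,0.3,0,1.2]]
  ]
}}

```text
time_s: 22.6
eef_pos: [531.4, 166.7, 272.5]
ee_rot: [-0.538, -0.457, 0.459, 0.539]
wrist_force: [0.2, -0.4, -0.9]
opening: 16.6
```

Call:
{"api": "servo_tool", "payload": {
  "targets": [
    [[-4.5,0.5,-0.5,0,0.3,0,1.2],[-4.5,1.5,-0.5,0,0.3,0,1.2],[-4.5,2,-0.5,0,0.3,0,1.2],[-4.5,2,-0.5,0,0.3,0,1.2],[-4.4,1.5,-0.55,0,0.4,0,1.2]]
  ]
}}

```text
time_s: 23.22
eef_pos: [517.7, -58.3, 196.7]
ee_rot: [-0.544, -0.45, 0.451, 0.546]
wrist_force: [0.8, 0.7, -1.3]
opening: 17.3
```

Call:
{"api": "servo_tool", "payload": {
  "targets": [
    [[0,0,0,0,0,0,1.2],[0,0,0,0,0,0,1.2]]
  ]
}}

```text
time_s: 23.48
eef_pos: [518.6, -56.9, 198.6]
ee_rot: [-0.545, -0.45, 0.451, 0.545]
wrist_force: [0.8, 0.6, -0.2]
opening: 17.0
```

```bash
python3 f.py
cat > gz.py <<'E'
from h import *
import sys
im,d,p=grab('wrist',sys.argv[1]+'.png');np.savez(sys.argv[1]+'.npz',im=im,d=d,o=p['origin'],r=RC(p))
s=state();M=axes(s);e=np.array(s['eef_pos']);X=cloud(p,d);T=(X-e)@M;Z=X[:,:,2];v,u=np.mgrid[:400,:640]
# gauge points in tool frame
G=(np.abs(T[:,:,0])<14)&(np.abs(T[:,:,2]+.8)<14)&(T[:,:,1]>15)&(T[:,:,1]<112)&(Z>68)
for y0 in (15,30,36,40,45,50,60,70,80,90,95,100):
    a=G&(T[:,:,1]>=y0)&(T[:,:,1]<y0+5)
    if a.sum()>8:q=T[a];print(y0,a.sum(),'x',np.percentile(q[:,0],[5,50]).round(1),'z',np.percentile(q[:,2],[2,98]).round(1),'mid',(np.percentile(q[:,2],[2,98]).mean()).round(2))
# bore: dark blob around expected
f=200/np.tan(np.radians(p['fov_y']/2))
g=im.max(2);b=np.radians(-10.8)
P=onz(p,np.c_[u.ravel(),v.ravel()],64).reshape(400,640,3);TP=(P-e)@M
near=np.hypot(P[:,:,0]-519.5,P[:,:,1]+56.7)<14
footm=(np.abs(Z-64)<2.5)
hole=near&~footm&~G
print('hole px',hole.sum(),'rows',v[hole].min() if hole.any() else 0,v[hole].max() if hole.any() else 0,'T bbox x',np.percentile(TP[hole][:,0],[1,99]).round(1),'z',np.percentile(TP[hole][:,2],[1,99]).round(1))
np.save('hole.npy',hole)
E
python3 gz.py w16
```

```text
F tool [ 0.7  0.2 -0.7] T tool [-0.02 -0.01 -0.06] [518.65 -56.91 198.59] yaw -10.849619175236342 23.475
15 165 x [-9.5 -8.2] z [-9.   7.7] mid -0.65
30 118 x [-9.3 -8.1] z [-8.7  7.9] mid -0.4
36 439 x [-11.9  -7.5] z [-12.1  11.8] mid -0.14
40 535 x [-12.8  -8.3] z [-12.5  11.8] mid -0.34
45 25 x [-13.  -11.2] z [-12.   12.4] mid 0.2
70 32 x [-5.5 -4.9] z [-4.2  3.8] mid -0.19
80 31 x [-5.6 -4.6] z [-4.3  4.4] mid 0.05
90 27 x [-5.6 -4.7] z [-4.1  4.3] mid 0.1
hole px 169 rows 181 202 T bbox x [-8.4  7.3] z [-6.8  7. ]
```

Run:
```python
from h import *
z=np.load('w16.npz');im=z['im'];p=dict(eyes.camera_params('wrist'),origin=z['o'],rotation=z['r']);X=cloud(p,z['d'])
he=np.array(eyes.camera_params('wrist')['hand_eye']);M=z['r']@he[:3,:3].T;e=z['o']-M@he[:3,3];T=(X-e)@M
for v in range(176,216):
    w=(onz(p,[(323.5,v)],64)[0]-e)@M
    print(v,'x@64',w[0].round(1),'T',T[v,323].round(1),'Z',X[v,323,2].round(1),'g',im[v,305:343:3].max(1))
```

```text
176 x@64 -12.8 T [-13.1 133.6  -1.3] Z 64.9 g [183 183 181 182 179 184 185 180 180 247 246 245 241]
177 x@64 -12.0 T [-12.  134.7  -1.3] Z 63.9 g [182 182 182 185 179 185 186 180 178 246 246 245 242]
178 x@64 -11.2 T [-11.  135.3  -1.3] Z 63.3 g [182 183 184 181 181 183 186 181 179 246 246 245 242]
179 x@64 -10.3 T [-10.2 134.9  -1.3] Z 63.6 g [183 185 184 184 182 180 184 182 182 246 246 245 241]
180 x@64 -9.5 T [ -9.6 134.3  -1.3] Z 64.3 g [183 183 184 185 183 185 183 181 180 247 245 246 241]
181 x@64 -8.7 T [ -8.9 133.6  -1.3] Z 65.0 g [178 181 185 184 184 183 186 182 182 246 245 246 241]
182 x@64 -7.8 T [ -7.9 134.1  -1.3] Z 64.5 g [179 181 184 183 183 183 181 182 178 247 246 246 242]
183 x@64 -7.0 T [ -6.9 135.   -1.3] Z 63.6 g [180 186 182 185 178 178 174 183 194 246 246 246 242]
184 x@64 -6.1 T [  2.4 167.9  -1.3] Z 30.7 g [182 183 183 183 180 140 128 164 233 246 246 246 242]
185 x@64 -5.3 T [  3.4 168.2  -1.3] Z 30.3 g [182 182 183 183 164  71  49 107 239 246 246 245 241]
186 x@64 -4.4 T [  4.3 168.   -1.3] Z 30.6 g [183 186 185 186 135  27  23  44 227 247 245 246 242]
187 x@6
[... 2124 characters left out ...]
245 245 241]
209 x@64 15.5 T [-4.8 74.4 -1.2] Z 124.2 g [244 245 246 244 226 143 154 158 147 246 244 245 242]
210 x@64 16.4 T [-5.  71.7 -1.2] Z 126.9 g [234 235 234 234 180 141 153 158 149 229 229 229 221]
211 x@64 17.2 T [-5.  69.8 -1.2] Z 128.8 g [204 195 200 193 129 144 153 158 149 187 186 191 181]
212 x@64 18.1 T [-4.7 68.7 -1.2] Z 129.8 g [184 179 178 173 112 141 156 159 150 180 177 179 179]
213 x@64 19.0 T [-12.8  43.8  -1.2] Z 154.8 g [183 179 178 173 119 152 155 158 150 171 176 180 176]
214 x@64 19.9 T [-12.7  42.2  -1.2] Z 156.4 g [186 178 178 165 137 159 159 161 153 160 175 181 175]
215 x@64 20.8 T [-12.7  40.8  -1.2] Z 157.8 g [185 178 178 147 148 156 164 168 162 157 180 179 178]
```

Call:
{"api": "servo_tool", "payload": {
  "targets": [
    [[0,1.5,0,0,0,0,1.2],[0,1.5,0,0,0,0,1.2],[0,0.5,0,0,0,0,1.2],[0,0.5,0,0,0,0,1.2],[0,0,0,0,0,0,1.2]]
  ]
}}

```text
time_s: 24.15
eef_pos: [519.0, -56.8, 159.6]
ee_rot: [-0.545, -0.451, 0.451, 0.545]
wrist_force: [0.7, -0.3, -0.4]
opening: 16.8
```

Call:
{"api": "servo_tool", "payload": {
  "targets": [
    [[0,0.5,0,0,0,0,1.2],[0,0.5,0,0,0,0,1.2],[0,0.5,0,0,0,0,1.2],[0,0,0,0,0,0,1.2]]
  ]
}}

```text
time_s: 24.65
eef_pos: [518.9, -56.8, 144.2]
ee_rot: [-0.545, -0.45, 0.451, 0.545]
wrist_force: [-0.9, -1.4, -0.9]
opening: 16.9
```

```bash
python3 f.py
```

```text
F tool [-1.5  0.9  0.6] T tool [ 0.04  0.04 -0.03] [518.86 -56.84 144.18] yaw -10.817555633931477 24.65
```

Call:
{"api": "servo_tool", "payload": {
  "targets": [
    [[0,0.6,0,0,0,0,1.2],[0,0.6,0,0,0,0,1.2],[0,0.4,0,0,0,0,1.2],[0,0.4,0,0,0,0,1.2],[0,0,0,0,0,0,1.2]]
  ]
}}

```text
time_s: 25.28
eef_pos: [518.9, -56.8, 124.4]
ee_rot: [-0.545, -0.45, 0.451, 0.545]
wrist_force: [0.2, 0.2, -0.5]
opening: 17.1
```

```bash
python3 f.py
```

```text
F tool [ 0.2  0.5 -0.2] T tool [ 0.04  0.01 -0.02] [518.91 -56.82 124.38] yaw -10.814325986641876 25.275
```

In the bush freely. Lower to the collar.

Call:
{"api": "servo_tool", "payload": {
  "targets": [
    [[0,0.5,0,0,0,0,1.2],[0,0.4,0,0,0,0,1.2],[0,0.3,0,0,0,0,1.2],[0,0,0,0,0,0,1.2]]
  ]
}}

```text
time_s: 25.78
eef_pos: [518.9, -56.8, 112.4]
ee_rot: [-0.545, -0.45, 0.451, 0.545]
wrist_force: [-0.1, -0.1, -0.9]
opening: 16.7
```

```bash
python3 f.py
```

```text
F tool [-0.1  0.9  0.1] T tool [-0.01  0.02  0.02] [518.93 -56.83 112.44] yaw -10.814594380104523 25.775
```

Call:
{"api": "servo_tool", "payload": {
  "targets": [
    [[0,0.15,0,0,0,0,1.2],[0,0.1,0,0,0,0,1.2],[0,0,0,0,0,0,1.2]]
  ]
}}

```text
time_s: 26.15
eef_pos: [519.1, -56.8, 110.2]
ee_rot: [-0.545, -0.451, 0.451, 0.545]
wrist_force: [-0.6, -0.5, -1.5]
opening: 16.9
```

```bash
python3 f.py
```

```text
F tool [-0.6  1.5  0.5] T tool [-0.02  0.01 -0.  ] [519.08 -56.83 110.23] yaw -10.815152998570966 26.15
```

Call:
{"api": "servo_tool", "payload": {
  "targets": [
    [[0,0.1,0,0,0,0,1.2],[0,0.1,0,0,0,0,1.2],[0,0,0,0,0,0,1.2]]
  ]
}}

```text
time_s: 26.52
eef_pos: [519.3, -56.9, 109.9]
ee_rot: [0.545, 0.451, -0.451, -0.544]
wrist_force: [-3.8, 1.2, 6.9]
opening: 16.7
```

```bash
python3 f.py
```

```text
F tool [ 0.4 -6.9  3.9] T tool [ 1.48 -0.01 -0.1 ] [519.31 -56.94 109.89] yaw -10.796956528135922 26.525
```

Call:
{"api": "servo_tool", "payload": {
  "targets": [
    [[0,-0.1,0,0,0,0,1.2],[0,0,0,0,0,0,2.5],[0,0,0,0,0,0,4.5],[0,0,0,0,0,0,4.5],[0,0,0,0,0,0,4.5]]
  ]
}}

```text
time_s: 27.15
eef_pos: [519.1, -56.8, 109.2]
ee_rot: [-0.545, -0.451, 0.451, 0.545]
wrist_force: [0.0, -0.2, 0.4]
opening: 45.0
```

Call:
{"api": "servo_tool", "payload": {
  "targets": [
    [[0,-2,0,0,0,0,4.5],[0,-4,0,0,0,0,4.5],[0,-5,0,0,0,0,4.5],[0,-5,0,0,0,0,4.5],[-4.5,0,0,0,0,0,4.5]]
  ]
}}

```text
time_s: 27.78
eef_pos: [512.3, -100.3, 274.0]
ee_rot: [0.546, 0.454, -0.449, -0.542]
wrist_force: [1.7, -0.5, -1.2]
opening: 44.6
```

Call:
{"api": "servo_tool", "payload": {
  "targets": [
    [[-4.5,0,0,0,0,0,4.5],[-3,0,0,0,0,0,4.5],[0,0,0,0,0,0,4.5],[0,0,0,0,0,0,4.5]]
  ]
}}

```text
time_s: 28.28
eef_pos: [496.7, -174.4, 269.1]
ee_rot: [-0.545, -0.451, 0.451, 0.545]
wrist_force: [-0.2, 0.1, -0.6]
opening: 45.0
```

```bash
python3 f.py
python3 - <<'E'
from h import *
im,d,p=grab('wrist','w20.png');np.savez('w20.npz',im=im,d=d,o=p['origin'],r=RC(p))
X=cloud(p,d);Z=X[:,:,2];v,u=np.mgrid[:400,:640]
r=np.hypot(X[:,:,0]-519.3,X[:,:,1]+56.9)
a=(r<30)&(Z>100)&(Z<160);print('handle top Z',np.percentile(X[a][:,2],98),'ctr top',np.median(X[a&(Z>np.percentile(X[a][:,2],98)-3)],0).round(1))
a=(r<16)&(Z>66)&(Z<75);print('collar top Z',np.median(X[a][:,2]),a.sum())
f=(np.abs(Z-64)<2.5)&(np.abs(X[:,:,0]-513)<55)&(X[:,:,1]>-150)&(X[:,:,1]<10)&(v<330);k=cv2.morphologyEx(f.astype(np.uint8),cv2.MORPH_OPEN,np.ones((3,3)));n,l,st,c=cv2.connectedComponentsWithStats(k);i=1+st[1:,4].argmax();Q=X[l==i]
print('foot',cv2.minAreaRect(Q[:,:2].astype(np.float32)),'Z',np.median(Q[:,2]),'slopes',np.linalg.lstsq(np.c_[Q[:,:2],np.ones(len(Q))],Q[:,2],rcond=None)[0][:2].round(4))
m=((np.abs(Z-96)<3)&(np.hypot(X[:,:,0]-481,X[:,:,1]+258)<32)).astype(np.uint8);m=cv2.morphologyEx(m,cv2.MORPH_OPEN,np.ones((3,3)));print('bar',cv2.minAreaRect(X[m>0][:,:2].astype(np.float32)),m.sum())
E
```

```text
F tool [0.1 0.6 0.2] T tool [ 0.03  0.03 -0.08] [ 496.66 -174.42  269.15] yaw -10.825994880126444 28.275
handle top Z 139.8848892202166 ctr top [519.5 -58.  138.8]
collar top Z 70.05012861824429 129
foot ((513.761962890625, -90.94294738769531), (100.30875396728516, 60.07349395751953), 79.79239654541016) Z 63.90371002755984 slopes [0.001  0.0001]
bar ((481.5256042480469, -258.12042236328125), (13.198661804199219, 53.082244873046875), 79.21538543701172) 986
```

```bash
python3 -c "
from h import *
print(finish_job())"
```

```text
the job is handed in; nothing more can be done
None
```

The job is done and handed in at about 28.3 s, in the order asked.

- **Bracket:** It jammed on the dowels at first, because it sat about 2° tilted in the grip. After several gentle tries (up to about 25 N vertical), I released it there and it dropped into the nest by itself. At the end its foot top read 63.9 mm (64 expected) and flat, with the bore away from the handwheel.
- **Handwheel:** I turned it clockwise to about 27° past the index, then came back anticlockwise to zero and let go. The zero line and the index line agreed to within about 0.3°. Two earlier small corrections did not move the wheel at first because the grip flexed. I saw no sign of going past zero, though that can't be resolved finer than those 0.3°. Foot centre to wheel axis measured 170.3 mm against 170.
- **Slim gauge:** It went through the bore and into the bush with almost no force until the collar touched, at about 8 N. After release the collar top read 70.0 mm (70 expected) and the handle top about 139 mm (139 expected).

The thick gauge, loupe and micrometer were never touched, but I took no last picture to confirm where they stand. The final checks are numbers from the wrist camera's depth image; by then I had used all 12 picture views. Foot and bar angles in that image differed by about 0.6°, which is within its edge noise, and no final check disagreed beyond that.

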